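# Clear the board and hold it ejected

### The arm

A 7-joint arm with a two-finger parallel gripper is mounted at the origin on the work surface. World frame = base frame: x ahead of the robot, y to its left, z up, the work surface at z = 0. Lengths are in m, angles in rad, forces in N, time in s.
With the tool pointing down it reaches from about 0.4 to 0.875 m from the base axis. Payload 19.3 kg.
Tool frame: the origin (TCP) lies at the very end of the fingers, on their centre line; the grasp point (between the pads) lies 19 mm behind it (bot.pinch_z is the distance from the TCP to the grasp point, in m); y points along the fingers, x is the direction in which the jaws open and shut, and the axes are right-handed (so a half turn about y gives the same grasp; the last joint's range is limited). The gripper opens to 85 mm and grips with 20 to 120 N. Pads are 22 mm wide; open, the fingers measure 114 mm over their backs; the gripper's body (76 mm by 85 mm) begins 54 mm behind the grasp point. The pads swing forward as they close: fully open they stand 13 mm farther back than shut.
Start: joints at [-1.182, 0.521, -0.036, 1.599, 0.021, 1.021, -0.113], TCP at [0.277, 0.56, 0.231] pointing down, gripper open.
Joint ranges: [-2.91, 2.91], [-0.3, 2.13], [-1.5, 1.42], [0.17, 2.43], [-1.26, 4.41], [0.16, 1.93], [-2.52, 2.52]. Speed limits (rad/s): [1.89, 1.89, 2.39, 2.39, 3.01, 3.01, 3.01].

### API

Orientations are given as [roll, pitch, yaw] about the fixed x, y, z axes, in that order (R = Rz(yaw) Ry(pitch) Rx(roll)).
In Python, from workcell import bot gives the robot as it stands. The module is installed in compiled form; this text tells all that it offers.
- The arm moves only by the tool arm_command, never from a script. Its argument "moves" is a list of rows, each an object of numbers: "rx", "ry", "rz": the turn, a rotation vector about the tool's x, y, z in rad; "x", "y", "z": the shift along the tool's x, y, z in cm; "gripper": the opening, from -1 (shut) to 1 (fully open). In form: [{"rx": .., "ry": .., "rz": .., "x": .., "y": .., "z": .., "gripper": ..}, ...]. A call has 1 to 5 rows; each row is the pose to reach, as a shift and turn from the pose commanded when the call began, along the tool's axes at that moment; what a row does not reach only later rows make up. A row lasts 1/12 s, in which the tool goes at most 41.7 mm and 7.16 degrees, less where a joint would pass 70% of its speed; a pose out of reach is approached as far as the arm can. A call with a gripper value outside its range is refused whole. The fingers move at their own pace and stop on an object; "squeeze" is the grip in N (left out, the last holds). Time passes only in rows, so rows that repeat a pose let the fingers close. It gives the time, the measured TCP pose, the force and the opening at its end, in the units of the state.
- bot.observe(): the state, without advancing time (a new reading comes with each control period).
- bot.grab_frame(name): name is "side" or "top"; returns (picture, depth): 384x512x3 uint8, red, green, blue; 384x512 float32, m along the optical axis (not along the pixel's ray), 0 where there is no reading.
- bot.camera_model(name): a dict with "vfov" (degrees; the focal length in pixels is half the picture's height over the tangent of half this angle, whatever the lens; pixels are square), "cx", "cy" (the principal point, pixels), "extrinsics" (4x4, takes a point from camera to world coordinates). Camera axes: x right, y down, z forward; pixel columns grow to the right and rows downward; lengths in m; the calibration is good to about 2 mm. A picture is of the moment at which its call begins. camera_model takes no time and is no camera call.
- bot.job_done(): hands the job in, once; it reports no verdict.
Trained networks look in the newest picture that a camera, given by its name, has taken for a name from the list of things; names that differ only in an ending like _2 or _b are one class to them, and where a whole thing is asked for, a point or a joint stands for the part that bears it (a point fixed in the world has none). Each returns a list of dicts, best first, with "p" (0 to 1); they miss things now and then, are a little off and sometimes report something else, mostly with a low value. They report only what shows in the picture. A call takes as long as a camera call.
- bot.spot_in(name, camera): "box" ([left, top, right, bottom] in pixels, round what is visible of it).
- bot.masks_of(name, camera): "mask" (384x512 bool, what is visible of it) and "box" ([left, top, right, bottom] in pixels, round what is visible of it).
The state is a dict: "clock": time; "qpos": joint angles; "qd": joint speeds; "joint_efforts": joint torques, N m; "position": TCP position; "tool_rot": TCP orientation; "force": force on the tool from outside, world axes, zero at the start; "moment": the same for the moment, N m; "grip_width": finger opening in m.
Only numpy, scipy, OpenCV 4.12 (cv2) and the standard library are available. Lean on these libraries where they do the work, as an engineer would, in place of code of your own. Each camera call takes 0.05 s, during which the arm holds its last target.

### The job

A scrapped relay and a scrapped screw-terminal block have been left lying loose on the circuit board in the test fixture: put both in the steel scrap bin. Then swing the fixture's ejector lever up to its point of highest lift, where the board stands fully raised out of its nest, and not past it; the lever springs back, so finish while still holding it there with the gripper, ready for me to take the board off. Keep the lever down until the board is clear, and leave the bin and the other things on the bench where they are.

Things in the scene. Friction and masses are not known exactly. Their poses are not given: they have to be found in the camera images.
- fixture: Board test fixture screwed to the bench: aluminium base and side plates with a black nest frame on top, 200 x 160 mm, 60 mm high. Origin: centre of the underside; x along the 200 mm length (roughly away from the robot), y left, z up. Its lever is on the -y side. With the lever down the board's top is flush with the nest's flat top (z 60 mm).
- eject_lever (a joint): Ejector lever angle, rad. 0 = at rest, arm towards the fixture's -x and 30 deg above level; grows as the grip swings up and over to +x. Cams on its shaft raise the board by about 20 mm*(cos(angle-1.047)-0.5): highest lift, 10 mm, at 1.047, lever straight up; beyond it the board sinks again; end stop 1.65. A spring returns it to 0 when let go; it takes 3 to 4 N at the grip to swing and hold it.
- lever_pivot (a point): Point on the lever's axis, in the plane in which the middle of the grip swings: at (30, -138, 35) mm in the fixture frame. The axis is parallel to the fixture's y.
- lever_grip (a point): Middle of the lever's crosswise hand grip: a black plastic sleeve, 20 mm in diameter and 56 mm long, parallel to the fixture's y, on a pin sticking out from the arm's end on the side away from the fixture. It revolves freely on its pin, so pinched from above it turns in the fingers as the lever swings. 125 mm from lever_pivot; 97 mm above the bench at rest, 160 mm at highest lift.
- board_center (a point): Centre of the green circuit board, 150 x 110 x 2 mm, 70 g, lying loose on the ejector plate in its nest (long side along the fixture's x, z up). At rest it is 59 mm above the bench, at highest lift 69 mm. Its own chips are under 2 mm high and soldered on.
- relay_center (a point): Centre of the scrapped relay, a plain white plastic block 29 (x) x 13 (y) x 16 (z) mm, about 14 g, with clipped pins, standing loose on the board, z up; half-way up, 8 mm above the board.
- terminal_center (a point): Centre of the scrapped screw-terminal block, grey plastic with four screw heads on top, 31 (x) x 12 (y) x 15 (z) mm, about 16 g, standing loose on the board, z up; half-way up, 7.5 mm above the board. Its lower 11 mm is the full 12 mm wide; above that its -y side is stepped back by 3 mm.
- scrap_bin: Open steel scrap bin, 140 (x) x 110 (y) x 55 (z) mm outside, walls 4 mm, standing loose on the bench, 0.5 kg. Origin at the centre of its underside, z up.
- spool: Solder spool standing on end, 60 mm diameter, 50 mm high; origin at the centre of its underside. Not to be moved.
- meter: Black hand multimeter lying on its back, 184 (x) x 94 (y) x 43 (z) mm; origin at the centre of its underside. Not to be moved.
- driver: Small black-handled screwdriver lying on the bench, 160 mm long along its x, about 25 mm high; origin under it. Not to be moved.

How it is judged:
By the outcome, as a careful person would: the job done as asked, in the order asked, and still so for the second after the job is handed in, while the arm keeps its last pose, push and grip.
It also fails if it takes over 58 s, if anything falls off the work surface, if the arm or the gripper's body presses on something with over 40 N, if the wrist force passes 120 N, or if a joint passes its speed limit or range.

## Working session

There is one attempt and no reset: what is moved stays moved. The work goes in short steps, Python scripts to look and compute and a tool call to move; the robot and the scene stay as the last step left them, time stands still between calls to the robot, and variables do not carry over. Pictures are saved under pics/ and viewed, and the job is handed in when it is done.

Besides the shell and the picture viewer there is one more tool, called by a JSON object that holds its "method" and its "body". arm_command: Moves the arm, as the interface text tells. Its arguments: {"type":"object","properties":{"moves":{"type":"array"},"squeeze":{"type":"number"}},"required":["moves"]}

```bash
mkdir -p pics; cat > h.py <<'E'
import numpy as np, cv2
from workcell import bot
from scipy.spatial.transform import Rotation as R
def cam(n):
    m=bot.camera_model(n); f=192/np.tan(np.radians(m['vfov'])/2)
    return m,f
def world(n,depth):
    m,f=cam(n); v,u=np.mgrid[0:384,0:512]
    P=np.stack([(u-m['cx'])/f*depth,(v-m['cy'])/f*depth,depth],-1)
    E=np.array(m['extrinsics']); return P@E[:3,:3].T+E[:3,3]
def proj(n,p):
    m,f=cam(n); E=np.linalg.inv(np.array(m['extrinsics'])); c=E[:3,:3]@np.array(p)+E[:3,3]
    return m['cx']+f*c[0]/c[2], m['cy']+f*c[1]/c[2]
E
python3 - <<'E'
from h import *
s=bot.observe(); print(s)
for n in('side','top'):
    p,d=bot.grab_frame(n); np.savez('%s0.npz'%n,p=p,d=d)
    cv2.imwrite('pics/%s0.png'%n,cv2.resize(p[:,:,::-1],(800,600),interpolation=cv2.INTER_CUBIC)); print(bot.camera_model(n))
    for k in['fixture','relay_center','terminal_center','scrap_bin','spool','meter','driver','eject_lever','board_center','lever_grip']:
        print(n,k,[(np.round(x['box']),round(x['p'],2)) for x in bot.spot_in(k,n)][:2])
E
```

```text
{'clock': 0.0, 'qpos': array([-1.18222524,  0.52202366, -0.03633345,  1.59999265,  0.02119175,
        1.02107381, -0.11279999]), 'qd': array([ 8.07291793e-05, -9.10221427e-04,  1.96661749e-03, -6.62470764e-04,
        1.39879724e-03, -5.24873746e-04,  9.53583987e-04]), 'joint_efforts': array([ 3.75845821e-04, -9.27090311e+01,  1.97962359e+00, -3.69955981e+01,
        1.78030785e-02,  7.59656075e-03, -2.30072772e-05]), 'position': array([0.27666194, 0.56006864, 0.23072514]), 'tool_rot': array([-1.57086451e+00,  1.11075035e-03,  1.11201589e+00]), 'force': array([-0.36505706,  0.13467602,  0.02578548]), 'moment': array([-0.00831073, -0.00329234,  0.00071622]), 'grip_width': 0.08521584084766005}
{'vfov': 42.01211881404027, 'cx': 255.43929429475847, 'cy': 194.5128063095115, 'extrinsics': array([[ 0.81875349, -0.29517161,  0.49245959, -0.03107224],
       [-0.57393871, -0.39777185,  0.71580159, -0.86863407],
       [-0.01539775, -0.86870667, -0.4950875 ,  0.66522305],
       [ 0.        ,  0.        ,  0.        ,  1.        ]])}
side fixture [(array([219., 180., 328., 256.]), 0.92), (arr
[... 761 characters left out ...]
-0.99994109,  0.00348962, -0.01027763, -0.05639648],
       [ 0.00981866, -0.11276185, -0.99357353,  1.46773975],
       [ 0.        ,  0.        ,  0.        ,  1.        ]])}
top fixture [(array([215., 139., 308., 214.]), 0.62)]
top relay_center []
top terminal_center []
top scrap_bin [(array([122., 186., 162., 239.]), 0.88)]
top spool [(array([129., 159., 149., 179.]), 0.59), (array([217., 143., 309., 208.]), 0.19)]
top meter [(array([338., 109., 382., 172.]), 0.56)]
top driver [(array([351., 218., 365., 263.]), 0.78)]
top eject_lever [(array([214., 160., 309., 202.]), 0.53)]
top board_center [(array([228., 148., 267., 201.]), 0.82)]
top lever_grip [(array([215., 160., 306., 200.]), 0.8)]
```

View pics.

View pics/side0.png

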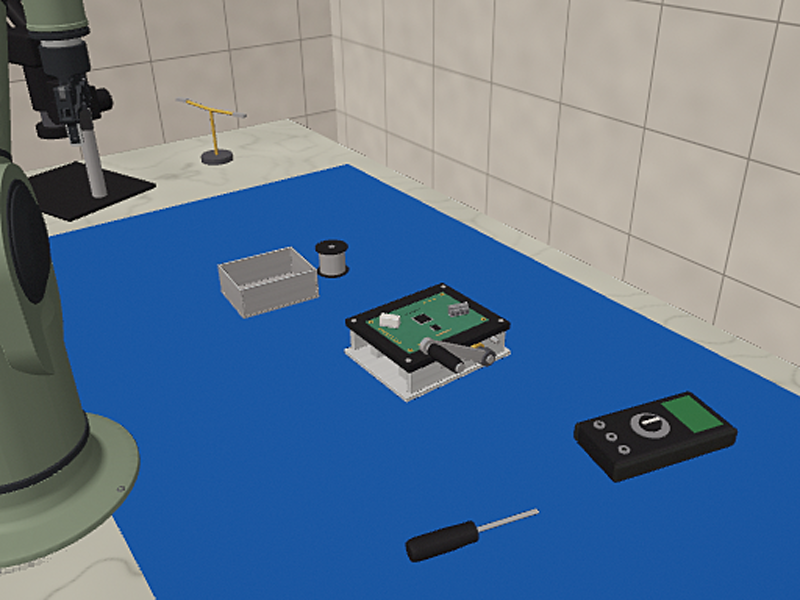

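View pics/top0.png

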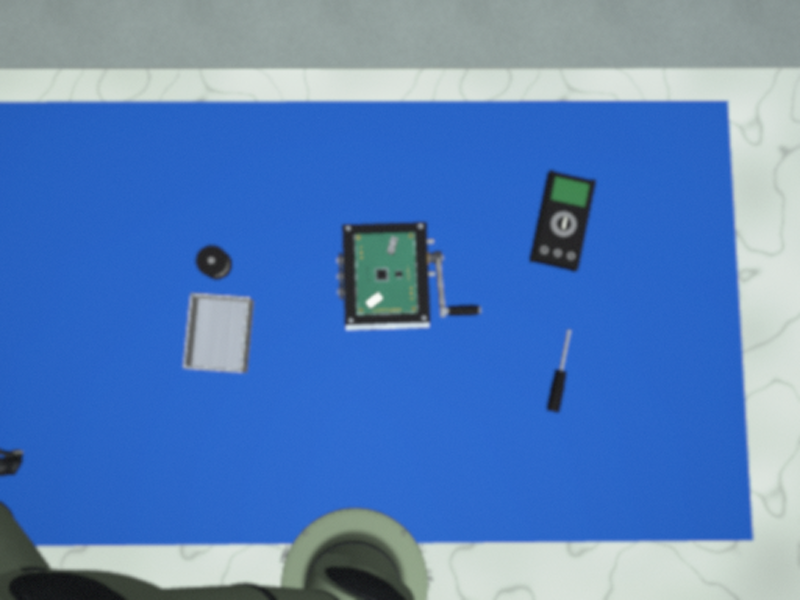

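```bash
python3 - <<'E'
from h import *
p=np.load('top0.npz')['p'][125:225,200:320]; q=np.load('side0.npz')['p'][170:262,210:335]
cv2.imwrite('pics/tc.png',cv2.resize(p[:,:,::-1],None,fx=6,fy=6,interpolation=cv2.INTER_CUBIC))
cv2.imwrite('pics/sc.png',cv2.resize(q[:,:,::-1],None,fx=6,fy=6,interpolation=cv2.INTER_CUBIC))
E
```

```text
(no output)
```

View pics/tc.png

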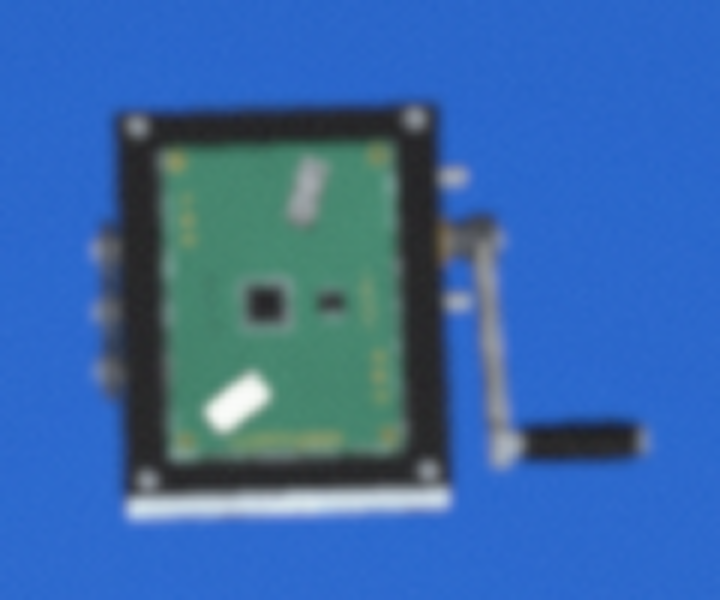

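View pics/sc.png

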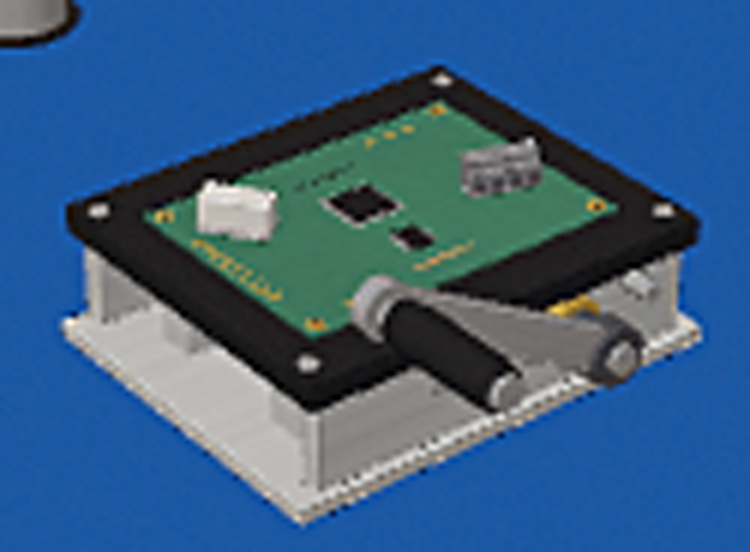

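```bash
cat >> h.py <<'E'
def ray(n,u,v,z):
    m,f=cam(n);E=np.array(m['extrinsics']);d=E[:3,:3]@np.array([(u-m['cx'])/f,(v-m['cy'])/f,1]);return E[:3,3]+d*(z-E[2,3])/d[2]
E
python3 - <<'E'
from h import *
np.set_printoptions(precision=4,suppress=True)
T=lambda u,v,z:ray('top',200+(u+.5)/6-.5,125+(v+.5)/6-.5,z)
S=lambda u,v,z:ray('side',210+(u+.5)/6-.5,170+(v+.5)/6-.5,z)
sT=[T(*a,.06) for a in[(137,125),(415,118),(428,470),(148,480)]]
sS=[S(*a,.06) for a in[(443,78),(664,210),(308,363),(98,210)]]
for a,b in zip(sT,sS): print(a,b)
for s in(sT,sS):
    c=np.mean(s,0); d1=s[0]-s[3]; d2=s[1]-s[2]; print('c',c,np.arctan2(d1[1],d1[0]),np.arctan2(d2[1],d2[0]),np.linalg.norm(d1),np.linalg.norm(s[0]-s[1]))
for n in('top','side'):
    z=np.load(n+'0.npz');p=z['p'].astype(int);W=world(n,z['d'])
    hsv=cv2.cvtColor(z['p'],cv2.COLOR_RGB2HSV)
    # region inside the board: above z .063 
    c=np.mean(sT,0)
    loc=(np.hypot(W[...,0]-c[0],W[...,1]-c[1])<.095)
    print(n,'board z',np.median(W[...,2][loc&(hsv[...,0]>60)&(hsv[...,0]<90)&(hsv[...,1]>90)]))
    inb=loc&(abs(W[...,1]-c[1])<.055)&(abs(W[...,0]-c[0])<.075)
    for nm,mk in(('relay',inb&(p.min(-1)>185)),('term',inb&(hsv[...,1]<70)&(p.max(-1)>85)&(W[...,0]>c[0]+.025))):
        mk=mk.astype(np.uint8); k,l,st,ce=cv2.connectedComponentsWithStats(mk)
        i=1+np.argmax(st[1:,4]); m=l==i; pts=W[m]; 
        print(n,nm,st[i],ce[i],'depth mean',pts.mean(0),'z',np.percentile(pts[:,2],[10,50,90]), 'ray',ray(n,*ce[i],.075))
        q=np.array([ray(n,u,v,.075)[:2] for v,u in np.argwhere(m)]); 
        w,V=np.linalg.eigh(np.cov(q.T)); print('  yaw',np.arctan2(V[1,1],V[0,1]),'sizes',np.sqrt(12*w), cv2.minAreaRect(q.astype(np.float32)*1000))
E
```

```text
[0.6596 0.0098 0.06  ] [0.6634 0.0142 0.06  ]
[ 0.6628 -0.1265  0.06  ] [ 0.666  -0.1237  0.06  ]
[ 0.4894 -0.1312  0.06  ] [ 0.4909 -0.1285  0.06  ]
[0.4851 0.0042 0.06  ] [0.4872 0.0086 0.06  ]
c [ 0.5742 -0.0609  0.06  ] 0.03220839322677794 0.02735129562143251 0.17463893860228963 0.13632845329768342
c [ 0.5769 -0.0573  0.06  ] 0.03133603382459804 0.0276964036986329 0.17628916529232677 0.1378517221501526
top board z 0.06010377245928944
top relay [235 188   9   9  47] [239.0426 191.6596] depth mean [ 0.5209 -0.039   0.075 ] z [0.069  0.0754 0.0807] ray [ 0.5209 -0.039   0.075 ]
  yaw 2.269278084557981 sizes [0.0142 0.0274] ((521.3798217773438, -38.848236083984375), (14.311464309692383, 26.521608352661133), 44.68967819213867)
top term [248 151   7  12  59] [250.7458 156.4068] depth mean [ 0.6245 -0.0732  0.0712] z [0.0608 0.0724 0.0789] ray [ 0.6238 -0.0731  0.075 ]
  yaw 2.899869989032669 sizes [0.0148 0.0339] ((623.41796875, -72.79896545410156), (14.770353317260742, 33.561614990234375), 73.97724151611328)
side board z 0.06188561471411802
side relay [243 200  13   7  39] [248.2308 202.5128] depth mean [ 0.519  -0.0391  0.0772] z [0.0757 0.0776 0.0787] ray [ 0.5211 -0.036   0.075 ]
  yaw 2.4550801142692085 sizes [0.0194 0.0297] ((517.7667846679688, -39.963844299316406), (26.96759033203125, 27.38873291015625), 35.45730972290039)
side term [287 193  14  10  87] [292.954  197.2874] depth mean [ 0.6226 -0.075   0.0722] z [0.064  0.0733 0.0772] ray [ 0.6194 -0.0788  0.075 ]
  yaw -2.7008942810138663 sizes [0.0281 0.0414] ((619.1702880859375, -79.5625228881836), (41.4990234375, 31.06926727294922), 56.29249954223633)
```

```bash
python3 - <<'E'
from h import *
t=np.load('top0.npz')['p'];s=np.load('side0.npz')['p']
def c(im,u,v,w,h,k): return cv2.resize(im[v:v+h,u:u+w,::-1],None,fx=k,fy=k,interpolation=cv2.INTER_CUBIC)
a=np.vstack([np.hstack([c(t,229,181,20,15,18),c(t,241,149,20,15,18)]),np.hstack([c(s,238,195,20,15,18),c(s,283,190,20,15,18)])])
cv2.imwrite('pics/z.png',a)
E
```

```text
(no output)
```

View pics/z.png

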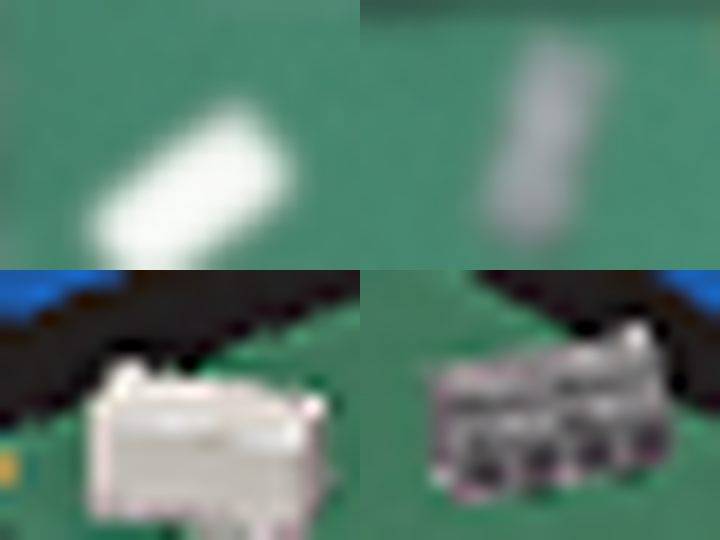

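```bash
cat > fit.py <<'E'
from h import *
from scipy.optimize import minimize
np.set_printoptions(precision=4,suppress=True)
def fit(n,im,win,L,Wd,z0,z1,x0,sig):
    u0,v0,w,h=win; K=8
    c=im[v0:v0+h,u0:u0+w].astype(float)
    g=np.median(c[:, :].reshape(-1,3)[(c[...,1]-c[...,0]).ravel()>40],0)
    sat=np.abs(c-g).sum(-1); ob=np.median(c.reshape(-1,3)[sat.ravel()>np.percentile(sat,93)],0)
    a=np.clip(((c-g)@(ob-g))/((ob-g)@(ob-g)),-.1,1.2)
    def ren(x):
        R2=np.array([[np.cos(x[2]),-np.sin(x[2])],[np.sin(x[2]),np.cos(x[2])]])
        pts=[]
        for sx in(-1,1):
            for sy in(-1,1):
                q=R2@[sx*L/2,sy*Wd/2]+x[:2]
                for z in(z0,z1):
                    u,v=proj(n,[*q,z]); pts.append([(u-u0+.5)*K-.5,(v-v0+.5)*K-.5])
        hull=cv2.convexHull(np.array(pts,np.float32)); m=np.zeros((h*K,w*K),np.float32)
        cv2.fillConvexPoly(m,np.round(hull*16).astype(int),1.,cv2.LINE_AA,4) if False else cv2.fillConvexPoly(m,np.round(hull).astype(np.int32),1.)
        return cv2.resize(cv2.GaussianBlur(m,(0,0),sig*K),(w,h),interpolation=cv2.INTER_AREA)
    def cost(x):
        x=[x[0]/100,x[1]/100,x[2]/10]; r=ren(x); return ((r*x0s-a)**2).sum()
    best=None
    for x0s in(.9,1.0):
      for dy in(-.3,0,.3):
        s=minimize(cost,[x0[0]*100,x0[1]*100,(x0[2]+dy)*10],method='Nelder-Mead',options=dict(initial_simplex=np.array([x0[0]*100,x0[1]*100,(x0[2]+dy)*10])+np.vstack([[0,0,0],np.diag([.5,.5,2])])))
        if best is None or s.fun<best.fun: best=s
    return best.x/[100,100,10],best.fun
if __name__=='__main__':
    for n,wins,sig in(('top',((229,181,20,17),(244,148,14,17)),1.0),('side',((239,196,20,16),(284,191,18,15)),.4)):
        im=np.load(n+'0.npz')['p']
        print(n,'relay',*fit(n,im,wins[0],.029,.013,.06,.076,(.521,-.038,-.87),sig))
        print(n,'term',*fit(n,im,wins[1],.031,.012,.06,.075,(.622,-.074,-.26),sig))
    for n in('top','side'):
        z=np.load(n+'0.npz');W=world(n,z['d'])
        for k in('scrap_bin','lever_grip','spool'):
            for r in bot.masks_of(k,n)[:1]:
                P=W[r['mask']]; P=P[(P[:,2]>.045)]
                if k=='scrap_bin': rim=P[(P[:,2]<.065)&(P[:,2]>.05)]; print(n,k,r['p'],cv2.minAreaRect((rim[:,:2]*1000).astype(np.float32)),len(rim))
                else: print(n,k,r['p'],P.mean(0),P.min(0),P.max(0),r['box'])
E
python3 fit.py
```

```text
Traceback (most recent call last):
  File "fit.py", line 32, in <module>
    print(n,'relay',*fit(n,im,wins[0],.029,.013,.06,.076,(.521,-.038,-.87),sig))
                     ~~~^^^^^^^^^^^^^^^^^^^^^^^^^^^^^^^^^^^^^^^^^^^^^^^^^^^^^^^
  File "fit.py", line 26, in fit
    s=minimize(cost,[x0[0]*100,x0[1]*100,(x0[2]+dy)*10],method='Nelder-Mead',options=dict(initial_simplex=np.array([x0[0]*100,x0[1]*100,(x0[2]+dy)*10])+np.vstack([[0,0,0],np.diag([.5,.5,2])])))
  File "fit.py", line 22, in cost
    x=[x[0]/100,x[1]/100,x[2]/10]; r=ren(x); return ((r*x0s-a)**2).sum()
                                     ~~~^^^
  File "fit.py", line 17, in ren
    u,v=proj(n,[*q,z]); pts.append([(u-u0+.5)*K-.5,(v-v0+.5)*K-.5])
        ~~~~^^^^^^^^^^
  File "h.py", line 12, in proj
    m,f=cam(n); E=np.linalg.inv(np.array(m['extrinsics'])); c=E[:3,:3]@np.array(p)+E[:3,3]
        ~~~^^^
  File "h.py", line 5, in cam
    m=bot.camera_model(n); f=192/np.tan(np.radians(m['vfov'])/2)
ValueError: time passes only in moves, steps and waits
```

```bash
sed -i 's/^def cam(n):/import functools\n@functools.cache\ndef cam(n):/' h.py; python3 fit.py; python3 -c "
from h import *;print(bot.observe()['clock'])"
```

```text
top relay [ 0.5216 -0.0392 -0.9296] 0.9759575800835354
top term [ 0.6257 -0.073  -0.2759] 1.2243256063760826
side relay [ 0.5234 -0.0354 -0.8111] 9.443453277131454
side term [ 0.6442 -0.1096  0.0844] 34.36037574204463
top scrap_bin 0.86 ((464.781982421875, 252.99908447265625), (112.4051284790039, 139.89927673339844), 85.55998229980469) 239
top lever_grip 0.66 [ 0.5282 -0.1739  0.0891] [ 0.488  -0.231   0.0454] [0.6152 0.0293 0.1133] [217.4, 159.9, 307.9, 200.9]
top spool 0.88 [0.6004 0.2642 0.0555] [ 0.3623 -0.0564  0.045 ] [0.6306 0.2945 1.4677] [128.5, 155.3, 148.8, 177.2]
side scrap_bin 0.93 ((463.7584228515625, 252.97654724121094), (119.04973602294922, 140.95755004882812), 86.37602233886719) 367
side lever_grip 0.79 [ 0.5252 -0.1845  0.0876] [-0.0311 -0.8686  0.0459] [ 0.6136 -0.1199  0.6652] [269.0, 216.6, 317.6, 239.6]
side spool 0.22 [ 0.5264 -0.1837  0.087 ] [-0.0311 -0.8686  0.0454] [ 0.6136 -0.1382  0.6652] [267.0, 212.8, 319.8, 237.5]
1.4
```

```bash
cat > go.py <<'E'
import sys
from h import *
np.set_printoptions(precision=4,suppress=True)
def go(x,y,z,yaw):
    s=bot.observe(); p=s['position'];r=R.from_euler('xyz',s['tool_rot']); t=R.from_euler('xyz',[-np.pi/2,0,yaw])
    d=r.inv().apply(np.array([x,y,z])-p)*100; w=(r.inv()*t).as_rotvec()
    print('clk %.2f'%s['clock'],'pos',p,'rot',s['tool_rot'],'F',s['force'],'w %.4f'%s['grip_width'])
    print('shift cm x %.2f y %.2f z %.2f'%tuple(d),'turn',w,'rows',round(np.linalg.norm(d)/4.17,1),round(np.degrees(np.linalg.norm(w))/7.16,1))
if __name__=='__main__': go(*map(float,sys.argv[1:]))
E
python3 go.py .5225 -.0375 .13 .66
python3 - <<'E'
from h import *
print('grip top',ray('top',200+585.5/6-.5,125+440.5/6-.5,.0975),'side',ray('side',210+455/6-.5,170+357/6-.5,.0975))
a=.03;c=np.array([.5755,-.059]);M=np.array([[np.cos(a),-np.sin(a)],[np.sin(a),np.cos(a)]]);print('pred',c+M@[-.07825,-.138],'pivot',c+M@[.03,-.138])
E
```

```text
clk 1.40 pos [0.2768 0.5603 0.2313] rot [-1.5708  0.      1.1119] F [-0.095  -0.3007  0.1365] w 0.0855
shift cm x -42.72 y 10.13 z -48.51 turn [0.     0.4519 0.    ] rows 15.7 3.6
grip top [ 0.49994992 -0.20346355  0.0975    ] side [ 0.50103729 -0.20069949  0.0975    ]
pred [ 0.50142459 -0.19928505] pivot [ 0.60962588 -0.19603804]
```

{"method": "arm_command", "body": {"moves": [{"x": -42.7,"y": 10.1,"z": -48.5,"ry": 0.452,"gripper": 0.2},{"x": -42.7,"y": 10.1,"z": -48.5,"ry": 0.452,"gripper": 0.2},{"x": -42.7,"y": 10.1,"z": -48.5,"ry": 0.452,"gripper": 0.2},{"x": -42.7,"y": 10.1,"z": -48.5,"ry": 0.452,"gripper": 0.2},{"x": -42.7,"y": 10.1,"z": -48.5,"ry": 0.452,"gripper": 0.2}]}}

```text
invalid input at $.moves[0]: expected keys rx, ry, rz, x, y, z, gripper
```

```bash
python3 go.py .5225 -.0375 .13 .66
```

```text
clk 1.40 pos [0.2768 0.5603 0.2313] rot [-1.5708  0.      1.1119] F [-0.095  -0.3007  0.1365] w 0.0855
shift cm x -42.72 y 10.13 z -48.51 turn [0.     0.4519 0.    ] rows 15.7 3.6
```

{"method": "arm_command", "body": {"moves": [{"x": -42.7,"y": 10.1,"z": -48.5,"rx": 0,"ry": 0.452,"rz": 0,"gripper": 0.2},{"x": -42.7,"y": 10.1,"z": -48.5,"rx": 0,"ry": 0.452,"rz": 0,"gripper": 0.2},{"x": -42.7,"y": 10.1,"z": -48.5,"rx": 0,"ry": 0.452,"rz": 0,"gripper": 0.2},{"x": -42.7,"y": 10.1,"z": -48.5,"rx": 0,"ry": 0.452,"rz": 0,"gripper": 0.2},{"x": -42.7,"y": 10.1,"z": -48.5,"rx": 0,"ry": 0.452,"rz": 0,"gripper": 0.2}]}}

```text
clock: 1.82
position: [0.3554, 0.3682, 0.199]
tool_rot: [-1.571, -0.0, 0.655]
force: [2.2, 0.1, 0.3]
grip_width: 0.0516
```

```bash
python3 go.py .5225 -.0375 .13 .66
```

```text
clk 1.82 pos [0.3554 0.3682 0.199 ] rot [-1.5708 -0.0004  0.6546] F [2.2149 0.1456 0.2893] w 0.0516
shift cm x -11.44 y 6.90 z -42.36 turn [ 0.     -0.0054  0.0004] rows 10.7 0.0
```

{"method": "arm_command", "body": {"moves": [{"x": -11.4,"y": 6.9,"z": -42.4,"rx": 0,"ry": 0,"rz": 0,"gripper": 0.2},{"x": -11.4,"y": 6.9,"z": -42.4,"rx": 0,"ry": 0,"rz": 0,"gripper": 0.2},{"x": -11.4,"y": 6.9,"z": -42.4,"rx": 0,"ry": 0,"rz": 0,"gripper": 0.2},{"x": -11.4,"y": 6.9,"z": -42.4,"rx": 0,"ry": 0,"rz": 0,"gripper": 0.2},{"x": -11.4,"y": 6.9,"z": -42.4,"rx": 0,"ry": 0,"rz": 0,"gripper": 0.2}]}}

```text
clock: 2.23
position: [0.4352, 0.1784, 0.1668]
tool_rot: [-1.571, -0.001, 0.66]
force: [1.7, 1.7, 0.1]
grip_width: 0.0515
```

```bash
python3 go.py .5225 -.0375 .11 .66
```

```text
clk 2.23 pos [0.4352 0.1784 0.1668] rot [-1.5709 -0.0007  0.6604] F [1.6687 1.689  0.0546] w 0.0515
shift cm x -6.35 y 5.68 z -22.41 turn [0.0001 0.0004 0.0007] rows 5.7 0.0
```

{"method": "arm_command", "body": {"moves": [{"x": -6.35,"y": 5.7,"z": -22.4,"rx": 0,"ry": 0,"rz": 0,"gripper": 0.2},{"x": -6.35,"y": 5.7,"z": -22.4,"rx": 0,"ry": 0,"rz": 0,"gripper": 0.2},{"x": -6.35,"y": 5.7,"z": -22.4,"rx": 0,"ry": 0,"rz": 0,"gripper": 0.2},{"x": -6.35,"y": 5.7,"z": -22.4,"rx": 0,"ry": 0,"rz": 0,"gripper": 0.2},{"x": -6.35,"y": 5.7,"z": -22.4,"rx": 0,"ry": 0,"rz": 0,"gripper": 0.2}]}}

```text
clock: 2.65
position: [0.511, -0.0094, 0.1169]
tool_rot: [-1.571, -0.0, 0.66]
force: [0.6, 0.9, 0.7]
grip_width: 0.0513
```

```bash
python3 go.py .5225 -.0375 .085 .66
```

```text
clk 2.65 pos [ 0.511  -0.0094  0.1169] rot [-1.571  -0.0004  0.6602] F [0.5707 0.9375 0.7079] w 0.0513
shift cm x -0.82 y 3.19 z -2.93 turn [0.0002 0.0002 0.0004] rows 1.1 0.0
```

{"method": "arm_command", "body": {"moves": [{"x": -0.8,"y": 1.8,"z": -2.9,"rx": 0,"ry": 0,"rz": 0,"gripper": 0.2},{"x": -0.8,"y": 1.8,"z": -2.9,"rx": 0,"ry": 0,"rz": 0,"gripper": 0.2},{"x": -0.8,"y": 1.8,"z": -2.9,"rx": 0,"ry": 0,"rz": 0,"gripper": 0.2}]}}

```text
clock: 2.9
position: [0.5217, -0.0371, 0.0984]
tool_rot: [-1.57, 0.001, 0.657]
force: [-0.2, 0.1, -0.2]
grip_width: 0.0512
```

```bash
cat > snap.py <<'E'
import sys
from h import *
n,u,v,w,h,k,out=sys.argv[1:8]; u,v,w,h,k=map(int,(u,v,w,h,k))
p,d=bot.grab_frame(n); np.savez(out+'.npz',p=p,d=d)
cv2.imwrite('pics/%s.png'%out,cv2.resize(p[v:v+h,u:u+w,::-1],None,fx=k,fy=k,interpolation=cv2.INTER_CUBIC))
E
python3 snap.py side 215 150 120 90 6 s1; python3 go.py .5225 -.0375 .0635 .66
```

```text
clk 2.95 pos [ 0.5218 -0.0355  0.099 ] rot [-1.5703  0.0004  0.6589] F [-0.7246  0.2524  0.5074] w 0.0512
shift cm x -0.07 y 3.55 z -0.21 turn [-0.0005 -0.0011 -0.0004] rows 0.9 0.0
```

View pics/s1.png

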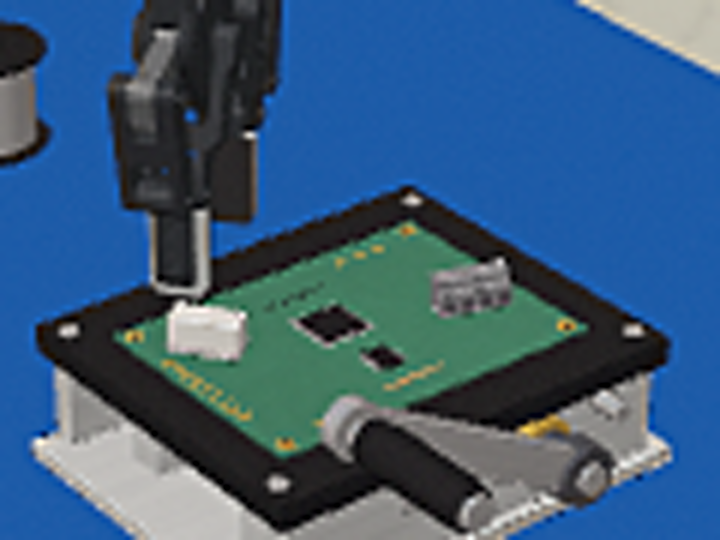

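{"method": "arm_command", "body": {"moves": [{"x": -0.05,"y": 2.5,"z": -0.1,"rx": 0,"ry": 0,"rz": 0,"gripper": 0.2},{"x": -0.05,"y": 3.5,"z": -0.1,"rx": 0,"ry": 0,"rz": 0,"gripper": 0.2},{"x": -0.05,"y": 3.5,"z": -0.1,"rx": 0,"ry": 0,"rz": 0,"gripper": 0.2}], "squeeze": 25}}

```text
clock: 3.2
position: [0.5209, -0.0351, 0.0628]
tool_rot: [-1.569, 0.002, 0.662]
force: [-0.8, 0.1, 0.8]
grip_width: 0.0511
```

```bash
python3 go.py .5225 -.0375 .063 .66
```

```text
clk 3.20 pos [ 0.5209 -0.0351  0.0628] rot [-1.5688  0.002   0.6618] F [-0.8176  0.1157  0.7906] w 0.0511
shift cm x -0.03 y -0.02 z -0.29 turn [-0.002   0.0018 -0.002 ] rows 0.1 0.0
```

{"method": "arm_command", "body": {"moves": [{"x": 0,"y": 0,"z": -0.2,"rx": 0,"ry": 0,"rz": 0,"gripper": 0.2},{"x": 0,"y": 0,"z": -0.2,"rx": 0,"ry": 0,"rz": 0,"gripper": -1},{"x": 0,"y": 0,"z": -0.2,"rx": 0,"ry": 0,"rz": 0,"gripper": -1},{"x": 0,"y": 0,"z": -0.2,"rx": 0,"ry": 0,"rz": 0,"gripper": -1},{"x": 0,"y": 0,"z": -0.2,"rx": 0,"ry": 0,"rz": 0,"gripper": -1}], "squeeze": 25}}

```text
clock: 3.62
position: [0.5237, -0.0378, 0.065]
tool_rot: [-1.571, -0.001, 0.66]
force: [-1.6, 0.5, 8.0]
grip_width: 0.0124
```

{"method": "arm_command", "body": {"moves": [{"x": 0,"y": -1,"z": -0.2,"rx": 0,"ry": 0,"rz": 0,"gripper": -1},{"x": 0,"y": -3,"z": -0.2,"rx": 0,"ry": 0,"rz": 0,"gripper": -1},{"x": 0,"y": -6,"z": -0.2,"rx": 0,"ry": 0,"rz": 0,"gripper": -1}]}}

```text
clock: 3.87
position: [0.5236, -0.0397, 0.1242]
tool_rot: [-1.569, 0.003, 0.66]
force: [-1.1, 0.3, 0.0]
grip_width: 0.0119
```

```bash
python3 snap.py side 215 150 120 90 6 s2;python3 go.py .4895 .251 .14 -.0
```

```text
clk 3.92 pos [ 0.5263 -0.04    0.1303] rot [-1.5734 -0.0035  0.6592] F [ 5.865  -1.0804  7.7798] w 0.0123
shift cm x 14.92 y -0.99 z 25.25 turn [0.0014 0.6592 0.0042] rows 7.0 5.3
```

View pics/s2.png

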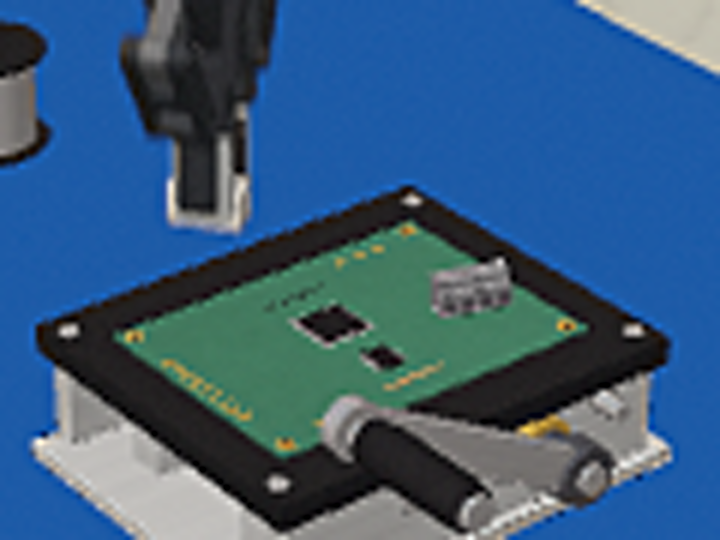

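```bash
python3 go.py .485 .252 .14 .66
```

```text
clk 3.92 pos [ 0.5263 -0.04    0.1303] rot [-1.5734 -0.0035  0.6592] F [ 5.865  -1.0804  7.7798] w 0.0123
shift cm x 14.62 y -0.99 z 25.61 turn [ 0.0026 -0.0008  0.0035] rows 7.1 0.0
```

{"method": "arm_command", "body": {"moves": [{"x": 14.6,"y": -1,"z": 25.6,"rx": 0,"ry": 0,"rz": 0,"gripper": -1},{"x": 14.6,"y": -1,"z": 25.6,"rx": 0,"ry": 0,"rz": 0,"gripper": -1},{"x": 14.6,"y": -1,"z": 25.6,"rx": 0,"ry": 0,"rz": 0,"gripper": -1},{"x": 14.6,"y": -1,"z": 25.6,"rx": 0,"ry": 0,"rz": 0,"gripper": -1},{"x": 14.6,"y": -1,"z": 25.6,"rx": 0,"ry": 0,"rz": 0,"gripper": -1}]}}

```text
clock: 4.33
position: [0.4949, 0.1685, 0.1323]
tool_rot: [-1.571, -0.001, 0.66]
force: [1.3, -0.8, 0.2]
grip_width: 0.0122
```

```bash
python3 go.py .485 .252 .12 .66
```

```text
clk 4.33 pos [0.4949 0.1685 0.1323] rot [-1.571  -0.0011  0.6596] F [ 1.2729 -0.8244  0.2102] w 0.0122
shift cm x 4.34 y 1.24 z 7.21 turn [ 0.0002 -0.0004  0.0011] rows 2.0 0.0
```

{"method": "arm_command", "body": {"moves": [{"x": 4.3,"y": 1.2,"z": 7.2,"rx": 0,"ry": 0,"rz": 0,"gripper": -1},{"x": 4.3,"y": 1.2,"z": 7.2,"rx": 0,"ry": 0,"rz": 0,"gripper": -1},{"x": 4.3,"y": 1.2,"z": 7.2,"rx": 0,"ry": 0,"rz": 0,"gripper": -1},{"x": 4.3,"y": 1.2,"z": 7.2,"rx": 0,"ry": 0,"rz": 0,"gripper": -1}]}}

```text
clock: 4.67
position: [0.4843, 0.2525, 0.1196]
tool_rot: [-1.57, -0.0, 0.664]
force: [0.1, 0.2, 0.7]
grip_width: 0.0123
```

```bash
python3 go.py .485 .252 .035 .66; python3 snap.py side 110 110 130 100 6 s3
```

```text
clk 4.67 pos [0.4843 0.2525 0.1196] rot [-1.5703 -0.0004  0.6643] F [0.1106 0.1569 0.6643] w 0.0123
shift cm x 0.02 y 8.46 z -0.09 turn [-0.0005  0.0043  0.0004] rows 2.0 0.0
```

View pics/s3.png

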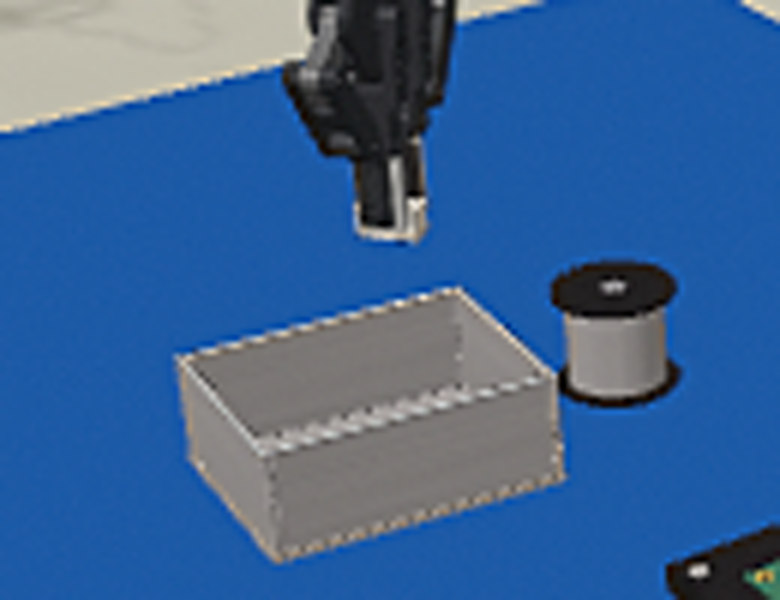

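{"method": "arm_command", "body": {"moves": [{"x": 0,"y": 3.5,"z": 0,"rx": 0,"ry": 0,"rz": 0,"gripper": -1},{"x": 0,"y": 7,"z": 0,"rx": 0,"ry": 0,"rz": 0,"gripper": -1},{"x": 0,"y": 8.2,"z": 0,"rx": 0,"ry": 0,"rz": 0,"gripper": -1},{"x": 0,"y": 8.2,"z": 0,"rx": 0,"ry": 0,"rz": 0,"gripper": -0.1},{"x": 0,"y": 8.2,"z": 0,"rx": 0,"ry": 0,"rz": 0,"gripper": -0.1}]}}

```text
clock: 5.13
position: [0.4855, 0.2489, 0.0381]
tool_rot: [-1.571, 0.001, 0.658]
force: [0.5, 0.1, -0.3]
grip_width: 0.0355
```

{"method": "arm_command", "body": {"moves": [{"x": 0,"y": 0,"z": 0,"rx": 0,"ry": 0,"rz": 0,"gripper": -0.1},{"x": 0,"y": -4,"z": 0,"rx": 0,"ry": 0,"rz": 0,"gripper": -0.1},{"x": 0,"y": -8,"z": 0,"rx": 0,"ry": 0,"rz": 0,"gripper": 0.2},{"x": 0,"y": -10,"z": 0,"rx": 0,"ry": 0,"rz": 0,"gripper": 0.2},{"x": 0,"y": -10,"z": 0,"rx": 0,"ry": 0,"rz": 0,"gripper": 0.2}]}}

```text
clock: 5.55
position: [0.4875, 0.2509, 0.1436]
tool_rot: [-1.571, -0.009, 0.659]
force: [0.8, 0.5, 0.4]
grip_width: 0.0511
```

```bash
python3 go.py .626 -.0715 .12 1.30; python3 snap.py side 110 110 130 100 6 s4; python3 snap.py top 90 100 130 100 6 t4
```

```text
clk 5.55 pos [0.4875 0.2509 0.1436] rot [-1.5714 -0.0088  0.6593] F [0.7814 0.5284 0.354 ] w 0.0511
shift cm x -8.82 y 2.31 z -33.96 turn [ 0.0034 -0.6407  0.0083] rows 8.4 5.1
```

View pics/s4.png

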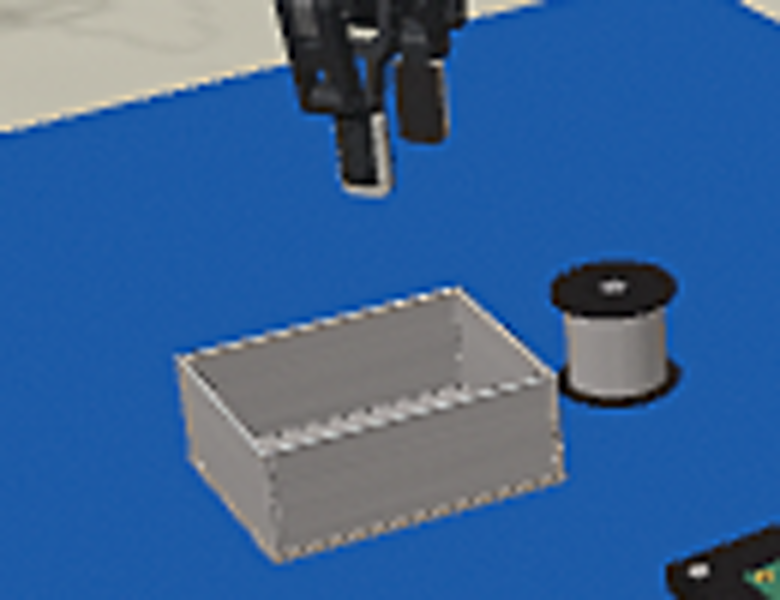

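View pics/t4.png

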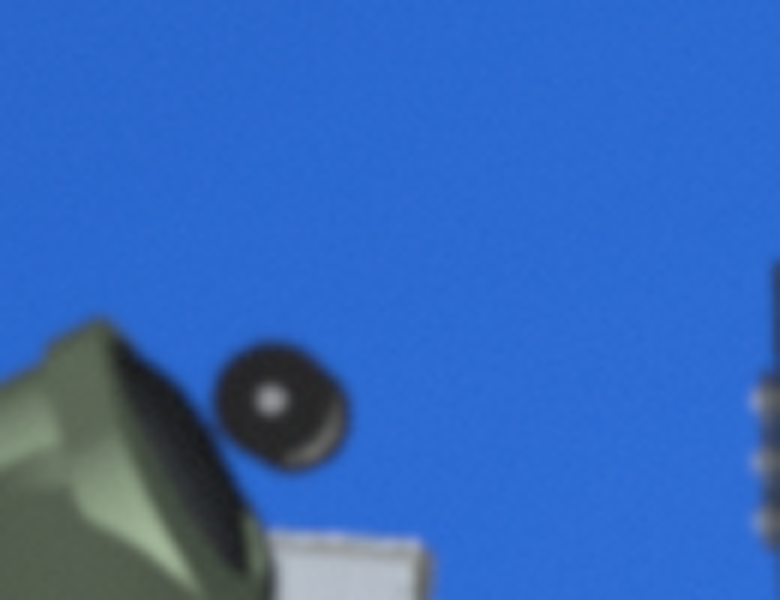

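{"method": "arm_command", "body": {"moves": [{"x": -8.8,"y": 2.3,"z": -34,"rx": 0,"ry": -0.64,"rz": 0,"gripper": 0.2},{"x": -8.8,"y": 2.3,"z": -34,"rx": 0,"ry": -0.64,"rz": 0,"gripper": 0.2},{"x": -8.8,"y": 2.3,"z": -34,"rx": 0,"ry": -0.64,"rz": 0,"gripper": 0.2},{"x": -8.8,"y": 2.3,"z": -34,"rx": 0,"ry": -0.64,"rz": 0,"gripper": 0.2},{"x": -8.8,"y": 2.3,"z": -34,"rx": 0,"ry": -0.64,"rz": 0,"gripper": 0.2}]}}

```text
clock: 6.07
position: [0.5669, 0.0581, 0.1234]
tool_rot: [-1.57, 0.0, 1.288]
force: [0.8, 0.3, -0.2]
grip_width: 0.0516
```

```bash
python3 go.py .626 -.0715 .11 1.30;  python3 snap.py top 90 150 130 100 6 t5
```

```text
clk 6.07 pos [0.5669 0.0581 0.1234] rot [-1.5702  0.0003  1.2877] F [ 0.792   0.2679 -0.2223] w 0.0516
shift cm x -10.79 y 1.34 z -9.30 turn [-0.0006 -0.0123 -0.0003] rows 3.4 0.1
```

View pics/t5.png

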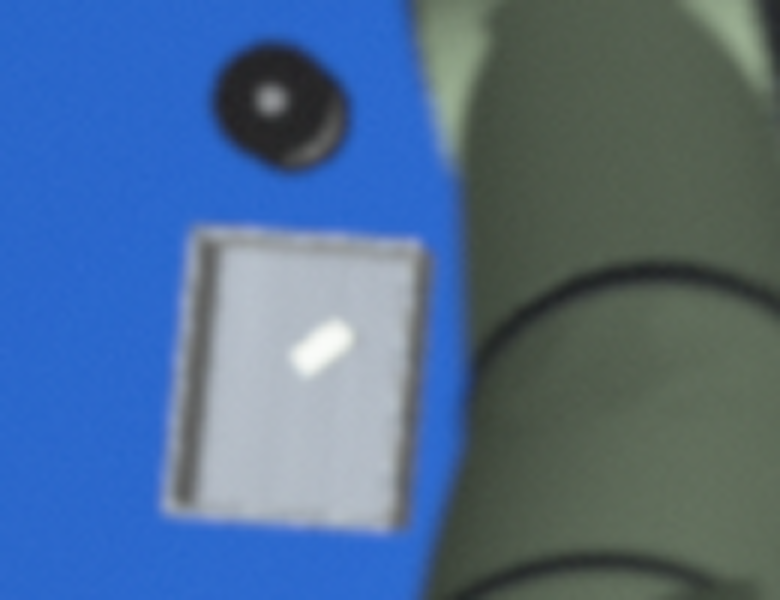

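Relay lies in the bin at crop (322,347). On to the terminal.

{"method": "arm_command", "body": {"moves": [{"x": -10.8,"y": 1.3,"z": -9.3,"rx": 0,"ry": -0.01,"rz": 0,"gripper": 0.2},{"x": -10.8,"y": 1.3,"z": -9.3,"rx": 0,"ry": -0.01,"rz": 0,"gripper": 0.2},{"x": -10.8,"y": 1.3,"z": -9.3,"rx": 0,"ry": -0.01,"rz": 0,"gripper": 0.2},{"x": -10.8,"y": 1.3,"z": -9.3,"rx": 0,"ry": -0.01,"rz": 0,"gripper": 0.2},{"x": -10.8,"y": 1.3,"z": -9.3,"rx": 0,"ry": -0.01,"rz": 0,"gripper": 0.2}]}}

```text
clock: 6.53
position: [0.6254, -0.0756, 0.1098]
tool_rot: [-1.571, 0.002, 1.284]
force: [-0.2, -0.1, -0.1]
grip_width: 0.0509
```

```bash
python3 snap.py side 235 150 120 90 6 s5; python3 go.py .626 -.0715 .063 1.30
```

```text
clk 6.58 pos [ 0.6248 -0.0725  0.1099] rot [-1.5698  0.001   1.2868] F [-0.1533  1.2177 -0.239 ] w 0.0512
shift cm x 0.13 y 4.69 z -0.09 turn [-0.001  -0.0132 -0.001 ] rows 1.1 0.1
```

View pics/s5.png

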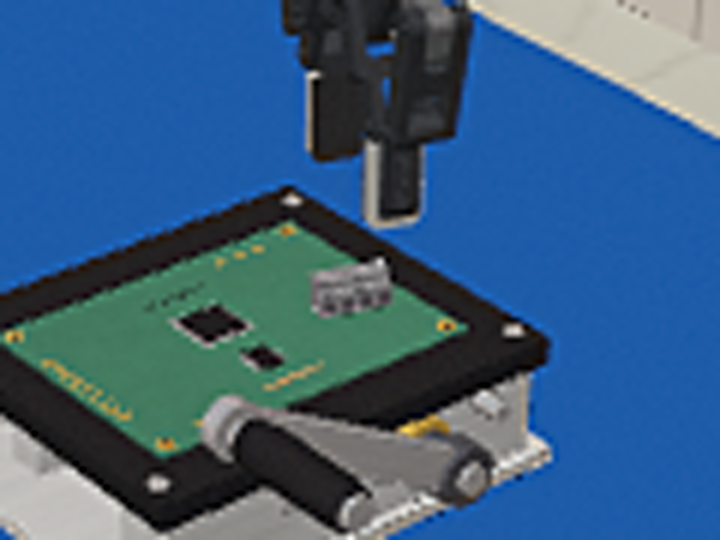

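```bash
python3 - <<'E'
from h import *
c=lambda p:[((a-o)+.5)*6-.5 for a,o in zip(proj('side',p),(235,150))]
for xy in((.626,-.0715),(.6248,-.0725),(.624,-.075)): 
  for z in(.115,.0675): print(xy,z,np.round(c([*xy,z])))
for s in(-1,1):
  print(np.round(c([.6248+s*.0256*np.cos(1.287),-.0725+s*.0256*np.sin(1.287),.115])))
# terminal outline corners for estimate
t=-.27
for sx,sy,z in((-1,-1,.06),(1,-1,.06),(1,-1,.071),(1,1,.075),(-1,1,.075),(-1,-1,.071)):
  print(sx,sy,z,np.round(c([.626+sx*.0155*np.cos(t)-sy*.006*np.sin(t),-.0715+sx*.0155*np.sin(t)+sy*.006*np.cos(t),z])))
E
```

```text
(0.626, -0.0715) 0.115 [354. 185.]
(0.626, -0.0715) 0.0675 [351. 290.]
(0.6248, -0.0725) 0.115 [353. 186.]
(0.6248, -0.0725) 0.0675 [350. 292.]
(0.624, -0.075) 0.115 [356. 189.]
(0.624, -0.075) 0.0675 [353. 295.]
[379. 216.]
[328. 158.]
-1 -1 0.06 [321. 321.]
1 -1 0.06 [393. 307.]
1 -1 0.071 [393. 283.]
1 1 0.075 [381. 260.]
-1 1 0.075 [310. 274.]
-1 -1 0.071 [321. 297.]
```

{"method": "arm_command", "body": {"moves": [{"x": 0.1,"y": 3,"z": -0.1,"rx": 0,"ry": -0.01,"rz": 0,"gripper": 0.2},{"x": 0.1,"y": 4.65,"z": -0.1,"rx": 0,"ry": -0.01,"rz": 0,"gripper": 0.2},{"x": 0.1,"y": 4.65,"z": -0.1,"rx": 0,"ry": -0.01,"rz": 0,"gripper": 0.2}], "squeeze": 25}}

```text
clock: 6.83
position: [0.624, -0.0676, 0.061]
tool_rot: [-1.565, 0.001, 1.302]
force: [-0.0, 0.2, -0.9]
grip_width: 0.0511
```

```bash
python3 go.py .626 -.0715 .063 1.30
```

```text
clk 6.83 pos [ 0.624  -0.0676  0.061 ] rot [-1.5655  0.0006  1.3024] F [-0.0113  0.2133 -0.8682] w 0.0511
shift cm x -0.32 y -0.20 z -0.29 turn [-0.0053  0.0024 -0.0006] rows 0.1 0.0
```

{"method": "arm_command", "body": {"moves": [{"x": 0,"y": 0,"z": 0,"rx": 0,"ry": 0,"rz": 0,"gripper": 0.2}]}}

```text
clock: 6.92
position: [0.6256, -0.0681, 0.0639]
tool_rot: [-1.569, 0.0, 1.302]
force: [1.5, 0.2, 1.0]
grip_width: 0.0516
```

```bash
python3 go.py .626 -.0715 .063 1.30
```

```text
clk 6.92 pos [ 0.6256 -0.0681  0.0639] rot [-1.5689  0.0001  1.302 ] F [1.5438 0.1686 0.9977] w 0.0516
shift cm x -0.32 y 0.09 z -0.13 turn [-0.0019  0.002  -0.0001] rows 0.1 0.0
```

{"method": "arm_command", "body": {"moves": [{"x": -0.3,"y": 0.05,"z": -0.1,"rx": 0,"ry": 0,"rz": 0,"gripper": 0.2},{"x": -0.3,"y": 0.05,"z": -0.1,"rx": 0,"ry": 0,"rz": 0,"gripper": -1},{"x": -0.3,"y": 0.05,"z": -0.1,"rx": 0,"ry": 0,"rz": 0,"gripper": -1},{"x": -0.3,"y": 0.05,"z": -0.1,"rx": 0,"ry": 0,"rz": 0,"gripper": -1},{"x": -0.3,"y": 0.05,"z": -0.1,"rx": 0,"ry": 0,"rz": 0,"gripper": -1}], "squeeze": 25}}

```text
clock: 7.33
position: [0.6268, -0.0724, 0.0646]
tool_rot: [-1.572, -0.0, 1.301]
force: [-1.8, 0.5, 7.1]
grip_width: 0.0113
```

{"method": "arm_command", "body": {"moves": [{"x": 0,"y": -0.5,"z": 0,"rx": 0,"ry": 0,"rz": 0,"gripper": -1},{"x": 0,"y": -2,"z": 0,"rx": 0,"ry": 0,"rz": 0,"gripper": -1},{"x": 0,"y": -4,"z": 0,"rx": 0,"ry": 0,"rz": 0,"gripper": -1},{"x": 0,"y": -6.5,"z": 0,"rx": 0,"ry": 0,"rz": 0,"gripper": -1},{"x": 0,"y": -7,"z": 0,"rx": 0,"ry": 0,"rz": 0,"gripper": -1}]}}

```text
clock: 7.75
position: [0.6281, -0.0726, 0.1378]
tool_rot: [-1.575, -0.001, 1.301]
force: [0.3, -0.6, 0.8]
grip_width: 0.0116
```

```bash
python3 snap.py side 235 150 120 90 6 s6; python3 go.py .445 .252 .14 1.3
```

```text
clk 7.80 pos [ 0.6279 -0.0726  0.1371] rot [-1.5751 -0.0009  1.3011] F [ 1.0266 -0.5439  0.4052] w 0.0116
shift cm x 26.41 y -0.37 z 26.28 turn [0.0043 0.0011 0.0009] rows 8.9 0.0
```

View pics/s6.png

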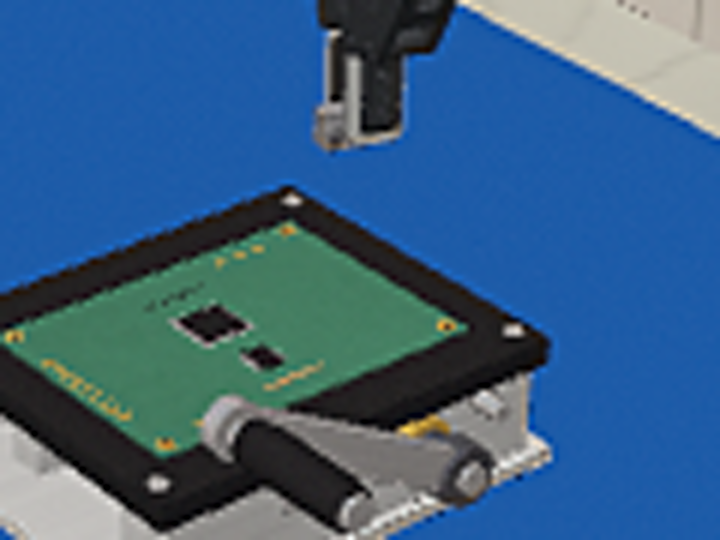

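{"method": "arm_command", "body": {"moves": [{"x": 26.4,"y": -0.3,"z": 26.3,"rx": 0,"ry": 0,"rz": 0,"gripper": -1},{"x": 26.4,"y": -0.3,"z": 26.3,"rx": 0,"ry": 0,"rz": 0,"gripper": -1},{"x": 26.4,"y": -0.3,"z": 26.3,"rx": 0,"ry": 0,"rz": 0,"gripper": -1},{"x": 26.4,"y": -0.3,"z": 26.3,"rx": 0,"ry": 0,"rz": 0,"gripper": -1},{"x": 26.4,"y": -0.3,"z": 26.3,"rx": 0,"ry": 0,"rz": 0,"gripper": -1}]}}

```text
clock: 8.22
position: [0.5225, 0.1102, 0.1351]
tool_rot: [-1.57, 0.0, 1.301]
force: [1.6, 1.2, -0.2]
grip_width: 0.011
```

```bash
python3 go.py .443 .252 .13 1.3
```

```text
clk 8.22 pos [0.5225 0.1102 0.1351] rot [-1.5703  0.0002  1.3009] F [ 1.6219  1.2164 -0.1791] w 0.0110
shift cm x 11.54 y 0.51 z 11.44 turn [-0.0005  0.0009 -0.0002] rows 3.9 0.0
```

{"method": "arm_command", "body": {"moves": [{"x": 11.5,"y": 0.5,"z": 11.4,"rx": 0,"ry": 0,"rz": 0,"gripper": -1},{"x": 11.5,"y": 0.5,"z": 11.4,"rx": 0,"ry": 0,"rz": 0,"gripper": -1},{"x": 11.5,"y": 0.5,"z": 11.4,"rx": 0,"ry": 0,"rz": 0,"gripper": -1},{"x": 11.5,"y": 0.5,"z": 11.4,"rx": 0,"ry": 0,"rz": 0,"gripper": -1},{"x": 11.5,"y": 0.5,"z": 11.4,"rx": 0,"ry": 0,"rz": 0,"gripper": -1}]}}

```text
clock: 8.63
position: [0.4406, 0.2568, 0.1299]
tool_rot: [-1.568, -0.002, 1.31]
force: [-0.8, 1.2, -0.2]
grip_width: 0.0111
```

```bash
python3 go.py .443 .252 .038 1.3
```

```text
clk 8.63 pos [0.4406 0.2568 0.1299] rot [-1.5684 -0.0017  1.3099] F [-0.7654  1.1552 -0.1882] w 0.0111
shift cm x -0.42 y 9.19 z -0.38 turn [-0.0024  0.0099  0.0017] rows 2.2 0.1
```

{"method": "arm_command", "body": {"moves": [{"x": -0.2,"y": 3,"z": -0.2,"rx": 0,"ry": 0,"rz": 0,"gripper": -1},{"x": -0.2,"y": 6.5,"z": -0.2,"rx": 0,"ry": 0,"rz": 0,"gripper": -1},{"x": -0.2,"y": 9,"z": -0.2,"rx": 0,"ry": 0,"rz": 0,"gripper": -1},{"x": -0.2,"y": 9,"z": -0.2,"rx": 0,"ry": 0,"rz": 0,"gripper": -0.2},{"x": -0.2,"y": 9,"z": -0.2,"rx": 0,"ry": 0,"rz": 0,"gripper": -0.2}]}}

```text
clock: 9.05
position: [0.4456, 0.2471, 0.0398]
tool_rot: [-1.569, 0.002, 1.301]
force: [0.0, 0.1, 0.4]
grip_width: 0.0334
```

{"method": "arm_command", "body": {"moves": [{"x": 0,"y": 0,"z": 0,"rx": 0,"ry": 0,"rz": 0,"gripper": -0.2},{"x": 0,"y": -4,"z": 0,"rx": 0,"ry": 0,"rz": 0,"gripper": -0.2},{"x": 0,"y": -8,"z": 0,"rx": 0,"ry": 0,"rz": 0,"gripper": 0.3},{"x": 0,"y": -12,"z": 0,"rx": 0,"ry": 0,"rz": 0,"gripper": 0.3},{"x": 0,"y": -15,"z": 0,"rx": 0,"ry": 0,"rz": 0,"gripper": 0.3}]}}

```text
clock: 9.47
position: [0.4469, 0.2479, 0.1956]
tool_rot: [-1.574, -0.004, 1.301]
force: [1.4, 0.1, -0.7]
grip_width: 0.0553
```

```bash
python3 go.py .5015 -.199 .19 .03
```

```text
clk 9.47 pos [0.4469 0.2479 0.1956] rot [-1.5737 -0.0036  1.3009] F [ 1.4252  0.0844 -0.7139] w 0.0553
shift cm x -41.62 y 0.46 z -17.18 turn [0.0003 1.2709 0.0049] rows 10.8 10.2
```

{"method": "arm_command", "body": {"moves": [{"x": -41.6,"y": 0.4,"z": -17.2,"rx": 0,"ry": 1.271,"rz": 0,"gripper": 0.2},{"x": -41.6,"y": 0.4,"z": -17.2,"rx": 0,"ry": 1.271,"rz": 0,"gripper": 0.2},{"x": -41.6,"y": 0.4,"z": -17.2,"rx": 0,"ry": 1.271,"rz": 0,"gripper": 0.2},{"x": -41.6,"y": 0.4,"z": -17.2,"rx": 0,"ry": 1.271,"rz": 0,"gripper": 0.2},{"x": -41.6,"y": 0.4,"z": -17.2,"rx": 0,"ry": 1.271,"rz": 0,"gripper": 0.2}]}}

```text
clock: 9.88
position: [0.4719, 0.0391, 0.1908]
tool_rot: [-1.572, -0.003, 0.67]
force: [1.4, -0.1, -0.2]
grip_width: 0.0515
```

```bash
python3 go.py .5015 -.199 .18 .03
```

```text
clk 9.88 pos [0.4719 0.0391 0.1908] rot [-1.5717 -0.0035  0.6702] F [ 1.3998 -0.1165 -0.1553] w 0.0515
shift cm x -12.48 y 1.06 z -20.50 turn [-0.0003  0.6402  0.0036] rows 5.8 5.1
```

{"method": "arm_command", "body": {"moves": [{"x": -12.5,"y": 1,"z": -20.5,"rx": 0,"ry": 0.64,"rz": 0,"gripper": 0.2},{"x": -12.5,"y": 1,"z": -20.5,"rx": 0,"ry": 0.64,"rz": 0,"gripper": 0.2},{"x": -12.5,"y": 1,"z": -20.5,"rx": 0,"ry": 0.64,"rz": 0,"gripper": 0.2},{"x": -12.5,"y": 1,"z": -20.5,"rx": 0,"ry": 0.64,"rz": 0,"gripper": 0.2},{"x": -12.5,"y": 1,"z": -20.5,"rx": 0,"ry": 0.64,"rz": 0,"gripper": 0.2}]}}

```text
clock: 10.3
position: [0.4987, -0.1676, 0.1821]
tool_rot: [-1.57, -0.004, 0.045]
force: [1.4, 0.7, 0.7]
grip_width: 0.0511
```

{"method": "arm_command", "body": {"moves": [{"x": 0,"y": 0,"z": -3.4,"rx": 0,"ry": 0.01,"rz": 0,"gripper": 0.2},{"x": 0,"y": 0,"z": -3.4,"rx": 0,"ry": 0.01,"rz": 0,"gripper": 0.2}]}}

```text
clock: 10.47
position: [0.4998, -0.2064, 0.1821]
tool_rot: [-1.574, -0.003, 0.033]
force: [-0.7, -0.3, -0.2]
grip_width: 0.0514
```

```bash
python3 snap.py side 220 140 130 98 6 s7;python3 snap.py top 90 150 130 100 6 t7; python3 go.py .5015 -.199 .18 .03
```

```text
clk 10.57 pos [ 0.5002 -0.2007  0.1815] rot [-1.5707 -0.0023  0.0389] F [0.0106 0.0358 0.3928] w 0.0513
shift cm x 0.14 y 0.15 z 0.17 turn [-0.0001  0.0089  0.0023] rows 0.1 0.1
```

View pics/s7.png

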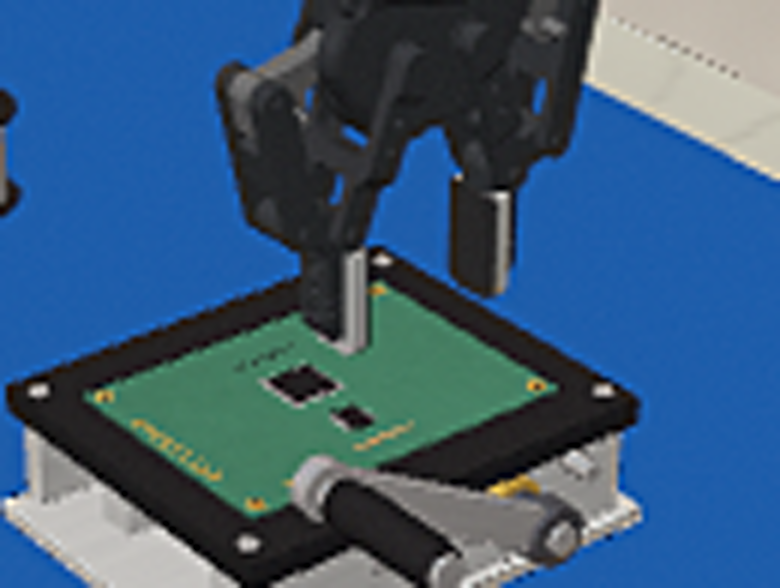

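View pics/t7.png

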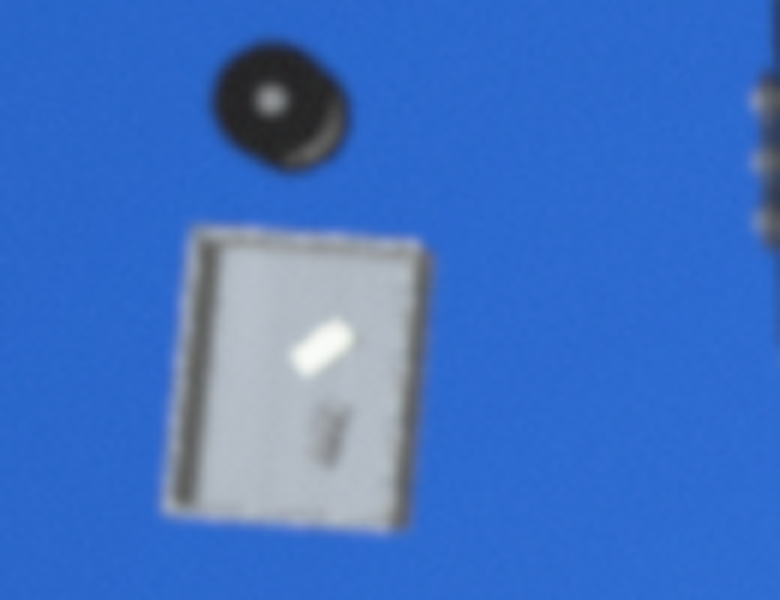

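{"method": "arm_command", "body": {"moves": [{"x": 0.1,"y": 4,"z": 0,"rx": 0,"ry": 0.009,"rz": 0,"gripper": 0.2},{"x": 0.1,"y": 7.5,"z": 0,"rx": 0,"ry": 0.009,"rz": 0,"gripper": 0.2},{"x": 0.1,"y": 10.3,"z": 0,"rx": 0,"ry": 0.009,"rz": 0,"gripper": 0.2},{"x": 0.1,"y": 10.3,"z": 0,"rx": 0,"ry": 0.009,"rz": 0,"gripper": 0.2},{"x": 0.1,"y": 10.3,"z": 0,"rx": 0,"ry": 0.009,"rz": 0,"gripper": 0.2}]}}

```text
clock: 10.98
position: [0.5011, -0.1985, 0.0776]
tool_rot: [-1.57, 0.001, 0.033]
force: [0.2, 0.2, 1.0]
grip_width: 0.0511
```

```bash
python3 snap.py side 220 140 130 98 6 s8; python3 go.py .5015 -.199 .0785 .03
```

```text
clk 11.03 pos [ 0.5019 -0.199   0.0787] rot [-1.5707 -0.0014  0.0331] F [0.6405 0.5475 0.3181] w 0.0514
shift cm x -0.04 y 0.02 z 0.00 turn [-0.0001  0.0031  0.0014] rows 0.0 0.0
```

View pics/s8.png

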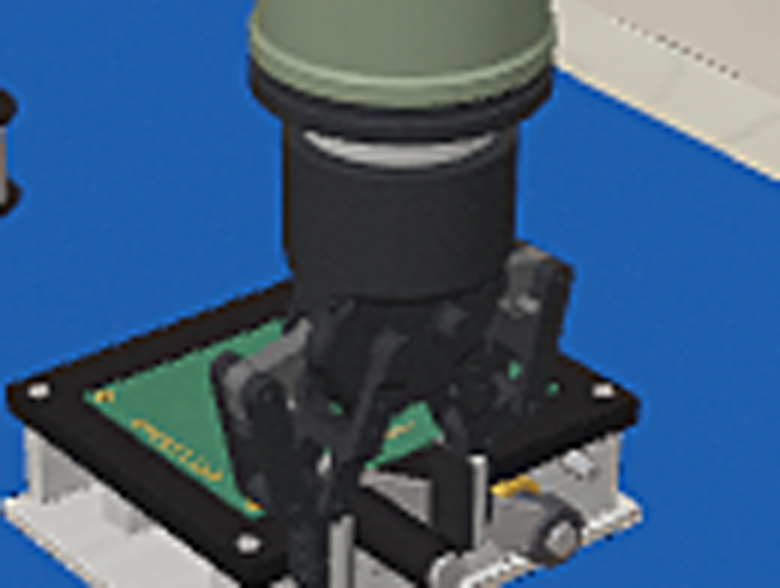

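{"method": "arm_command", "body": {"moves": [{"x": 0,"y": 0,"z": 0,"rx": 0,"ry": 0,"rz": 0,"gripper": -1},{"x": 0,"y": 0,"z": 0,"rx": 0,"ry": 0,"rz": 0,"gripper": -1},{"x": 0,"y": 0,"z": 0,"rx": 0,"ry": 0,"rz": 0,"gripper": -1},{"x": 0,"y": 0,"z": 0,"rx": 0,"ry": 0,"rz": 0,"gripper": -1}], "squeeze": 40}}

```text
clock: 11.37
position: [0.5007, -0.1994, 0.0779]
tool_rot: [-1.571, 0.0, 0.032]
force: [-5.1, -0.2, 1.4]
grip_width: 0.0184
```

```bash
python3 snap.py side 220 140 130 98 6 s9; python3 go.py .5015 -.199 .0785 .03
```

```text
clk 11.42 pos [ 0.5007 -0.1994  0.0777] rot [-1.5707  0.0002  0.0321] F [-5.8997 -1.2378  0.692 ] w 0.0187
shift cm x 0.08 y -0.08 z 0.04 turn [-0.0001  0.0021 -0.0002] rows 0.0 0.0
```

{"method": "arm_command", "body": {"moves": [{"x": 0.59,"y": -0.92,"z": 0,"rx": 0,"ry": 0,"rz": 0,"gripper": -1},{"x": 1.25,"y": -1.79,"z": 0,"rx": 0,"ry": 0,"rz": 0,"gripper": -1},{"x": 1.99,"y": -2.59,"z": 0,"rx": 0,"ry": 0,"rz": 0,"gripper": -1},{"x": 1.99,"y": -2.59,"z": 0,"rx": 0,"ry": 0,"rz": 0,"gripper": -1}]}}

```text
clock: 11.75
position: [0.5229, -0.1989, 0.1047]
tool_rot: [-1.572, -0.003, 0.033]
force: [-2.5, -1.1, -1.1]
grip_width: 0.0187
```

```bash
python3 go.py .5015 -.199 .0785 .03
```

```text
clk 11.75 pos [ 0.5229 -0.1989  0.1047] rot [-1.5716 -0.003   0.0329] F [-2.4842 -1.1224 -1.0646] w 0.0187
shift cm x -2.15 y 2.62 z 0.06 turn [0.0008 0.0029 0.003 ] rows 0.8 0.0
```

{"method": "arm_command", "body": {"moves": [{"x": 0.8,"y": -0.74,"z": 0,"rx": 0,"ry": 0,"rz": 0,"gripper": -1},{"x": 1.67,"y": -1.4,"z": 0,"rx": 0,"ry": 0,"rz": 0,"gripper": -1},{"x": 2.59,"y": -1.98,"z": 0,"rx": 0,"ry": 0,"rz": 0,"gripper": -1},{"x": 2.59,"y": -1.98,"z": 0,"rx": 0,"ry": 0,"rz": 0,"gripper": -1}]}}

```text
clock: 12.08
position: [0.5487, -0.1981, 0.1232]
tool_rot: [-1.572, -0.002, 0.033]
force: [4.2, -3.3, -12.9]
grip_width: 0.0187
```

```bash
python3 snap.py side 220 140 130 98 6 s10; python3 go.py .5015 -.199 .0785 .03
```

```text
clk 12.13 pos [ 0.5477 -0.1981  0.1227] rot [-1.5717 -0.0013  0.0327] F [  4.1947  -3.4885 -14.762 ] w 0.0186
shift cm x -4.62 y 4.41 z 0.06 turn [0.0009 0.0027 0.0013] rows 1.5 0.0
```

View pics/s10.png

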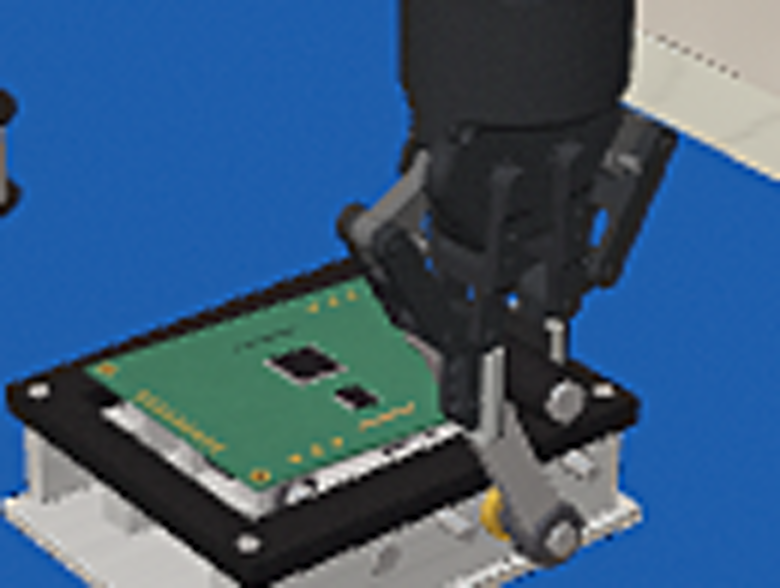

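{"method": "arm_command", "body": {"moves": [{"x": 1.02,"y": -0.4,"z": 0,"rx": 0,"ry": 0,"rz": 0,"gripper": -1},{"x": 2.02,"y": -0.78,"z": 0,"rx": 0,"ry": 0,"rz": 0,"gripper": -1},{"x": 3.05,"y": -1.1,"z": 0,"rx": 0,"ry": 0,"rz": 0,"gripper": -1},{"x": 3.05,"y": -1.1,"z": 0,"rx": 0,"ry": 0,"rz": 0,"gripper": -1}]}}

```text
clock: 12.47
position: [0.5784, -0.1973, 0.1341]
tool_rot: [-1.572, -0.001, 0.033]
force: [-2.4, -2.4, 2.1]
grip_width: 0.0185
```

```bash
python3 go.py .5015 -.199 .0785 .03
```

```text
clk 12.47 pos [ 0.5784 -0.1973  0.1341] rot [-1.5717 -0.0009  0.0326] F [-2.3927 -2.4408  2.1007] w 0.0185
shift cm x -7.69 y 5.55 z 0.09 turn [0.0009 0.0026 0.0009] rows 2.3 0.0
```

```bash
python3 - <<'E'
import numpy as np
from scipy.optimize import least_squares
P=np.array([(.5007,.0777),(.5229,.1047),(.5477,.1227),(.5784,.1341)])
for Q in(P,P[1:],P[:3]):
    s=least_squares(lambda c:np.hypot(Q[:,0]-c[0],Q[:,1]-c[1])-.125,[.61,.016]);c=s.x
    print(c,s.fun*1000,np.degrees(np.arctan2(P[:,1]-c[1],c[0]-P[:,0])))
E
```

```text
[0.60738246 0.01263587] [-0.04205853 -0.04765298  0.20426446 -0.12599477] [31.37842732 47.45901722 61.53116362 76.57963868]
[0.60722785 0.01256755] [-0.10174695  0.19073702 -0.0953133 ] [31.44213385 47.53246541 61.60827215 76.65589803]
[0.60769226 0.01298007] [ 0.04404413 -0.09094099  0.05012815] [31.16986709 47.24756621 61.33120685 76.40435143]
```

{"method": "arm_command", "body": {"moves": [{"x": 0.7,"y": -0.15,"z": 0,"rx": 0,"ry": 0,"rz": 0,"gripper": -1},{"x": 1.4,"y": -0.25,"z": 0,"rx": 0,"ry": 0,"rz": 0,"gripper": -1},{"x": 2.1,"y": -0.31,"z": 0,"rx": 0,"ry": 0,"rz": 0,"gripper": -1},{"x": 2.7,"y": -0.33,"z": 0,"rx": 0,"ry": 0,"rz": 0,"gripper": -1},{"x": 2.7,"y": -0.33,"z": 0,"rx": 0,"ry": 0,"rz": 0,"gripper": -1}]}}

```text
clock: 12.88
position: [0.6048, -0.1966, 0.1374]
tool_rot: [-1.572, -0.001, 0.032]
force: [-2.7, -2.0, 8.0]
grip_width: 0.0184
```

```bash
python3 snap.py side 220 140 130 98 6 s11; python3 snap.py top 200 125 120 90 6 t11; python3 go.py .6075 -.199 .137 .03
```

```text
clk 12.98 pos [ 0.6041 -0.1966  0.1374] rot [-1.5713 -0.0005  0.0318] F [-2.4711 -2.6309  4.4201] w 0.0186
shift cm x 0.33 y 0.04 z -0.25 turn [0.0006 0.0017 0.0005] rows 0.1 0.0
```

View pics/s11.png

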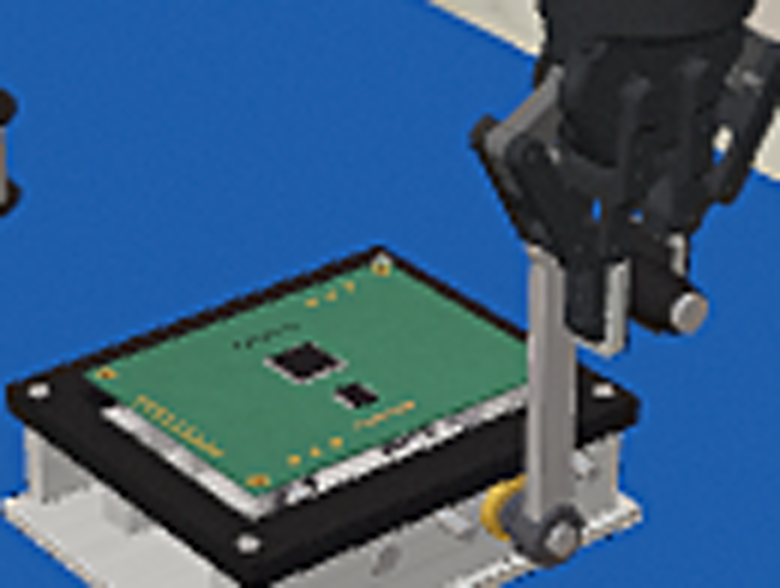

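View pics/t11.png

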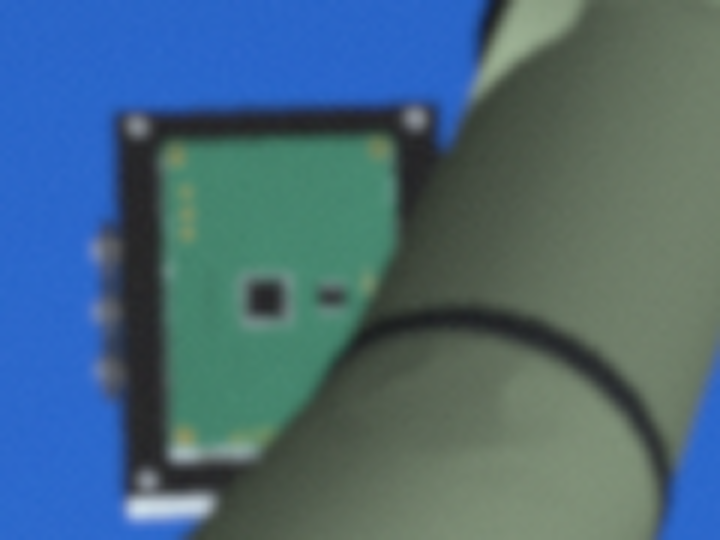

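```bash
python3 - <<'E'
from h import *
a=np.load('side0.npz')['p'];b=np.load('s11.npz')['p'];
def c(im,u,v): return cv2.resize(im[v:v+16,u:u+20,::-1],None,fx=18,fy=18,interpolation=cv2.INTER_CUBIC)
cv2.imwrite('pics/z2.png',np.vstack([np.hstack([c(a,284,227),c(b,325,184)]),np.hstack([c(a,302,222),c(b,302,222)])]))
E
```

```text
(no output)
```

View pics/z2.png

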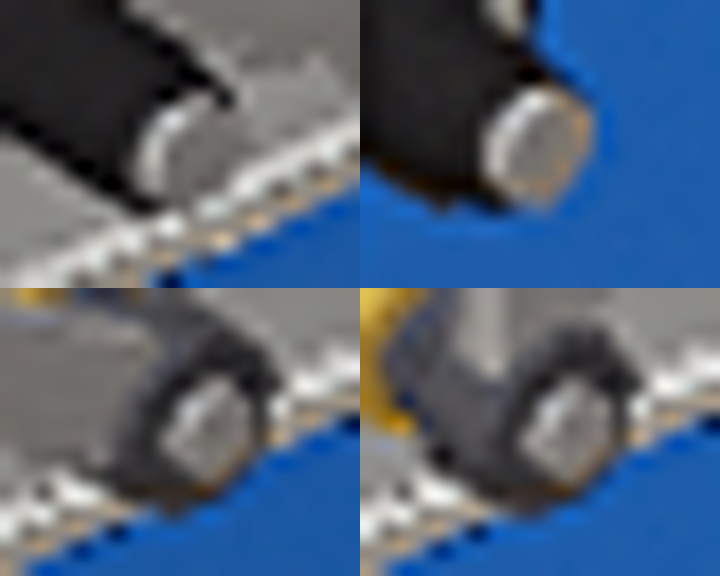

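```bash
python3 - <<'E'
from h import *
from scipy.optimize import least_squares
a=.0315;ex=np.array([np.cos(a),np.sin(a),0]);ey=np.array([-np.sin(a),np.cos(a),0]);ez=np.array([0,0,1])
def solve(p0,p1):
  def f(q):
    px,dy,th,=q[:3]; o=np.array([px,-.196,.035])+ey*dy
    r=[]
    for t,p in((np.pi/6,p0),(th,p1)):
        r+=list(np.array(proj('side',o+.125*(-np.cos(t)*ex+np.sin(t)*ez)))-p)
    return r
  s=least_squares(f,[.609,-.035,1.5],x_scale=[.001,.001,.01]); return s.x[0],s.x[1],np.degrees(s.x[2]),np.round(s.fun,2)
print(solve((294.1,234.97),(334.7,191.6)))
for d in((.3,0,0,0),(0,.3,0,0),(0,0,.3,0),(0,0,0,.3)): print(solve((294.1+d[0],234.97+d[1]),(334.7+d[2],191.6+d[3])))
# board height now
for n in('side','top'):
    z=np.load({'side':'s11','top':'t11'}[n]+'.npz');W=world(n,z['d']);h=cv2.cvtColor(z['p'],cv2.COLOR_RGB2HSV)
    for nm in(n+'0',{'side':'s10','top':'t11'}[n],{'side':'s11','top':'t11'}[n]):
        z=np.load(nm+'.npz');W=world(n,z['d']);h=cv2.cvtColor(z['p'],cv2.COLOR_RGB2HSV)
        m=(h[...,0]>65)&(h[...,0]<88)&(h[...,1]>90)&(abs(W[...,0]-.55)<.04)&(abs(W[...,1]+.04)<.03)
        print(nm,m.sum(),np.median(W[m][:,2]),W[m][:,2].mean())
E
```

```text
(np.float64(0.6090739061939567), np.float64(-0.028938855093907156), np.float64(89.65569432469978), array([ 0.03,  0.07, -0.04, -0.08]))
(np.float64(0.6096292006849027), np.float64(-0.029120794073147254), np.float64(89.3438971300712), array([ 0.01,  0.02, -0.01, -0.02]))
(np.float64(0.6085569290377454), np.float64(-0.029396894240167497), np.float64(89.76233859050652), array([-0.02, -0.04,  0.02,  0.04]))
(np.float64(0.6089882836902065), np.float64(-0.029114915850742284), np.float64(89.9766080538478), array([ 0.06,  0.13, -0.06, -0.14]))
(np.float64(0.6088795972362717), np.float64(-0.029350519879028033), np.float64(89.48233248216661), array([ 0.09,  0.2 , -0.1 , -0.22]))
side0 276 0.06192618262608046 0.06198235889412201
s10 353 0.07130009233441614 0.07129230501973335
s11 379 0.07176221914555736 0.07172691948136795
top0 364 0.06016568148293788 0.06022302876243542
t11 445 0.06990101855538855 0.06989971330568835
t11 445 0.06990101855538855 0.06989971330568835
```

```bash
python3 - <<'E'
from h import *
from scipy.optimize import least_squares
P=np.array([(.5007,.0777),(.5229,.1047),(.5477,.1227),(.5784,.1341),(.6041,.1374)])
for Q in(P,P[1:],P[2:]):
    s=least_squares(lambda c:np.hypot(Q[:,0]-c[0],Q[:,1]-c[1])-.125,[.61,.016]);c=s.x
    print(c,s.fun*1000,np.degrees(np.arctan2(P[:,1]-c[1],c[0]-P[:,0])))
a=.0315;ex=np.array([np.cos(a),np.sin(a),0]);ey=np.array([-np.sin(a),np.cos(a),0]);o=np.array([.609,-.196,.035])-ey*.029
for t in(30,58,60,62,64,66,70,86,87,88,89,90,91): print(t,np.round((np.array(proj('side',o+.125*(-np.cos(np.radians(t))*ex+np.sin(np.radians(t))*np.array([0,0,1]))))-[220,140]+.5)*6-.5,1))
E
```

```text
[0.60726888 0.01252954] [-0.08356762 -0.04600058  0.24369184 -0.04885019 -0.08933357] [31.4471928  47.53035572 61.60002819 76.64161408 88.54629871]
[0.60709435 0.01248065] [-0.12767711  0.2038091  -0.04147946 -0.04476823] [31.50814547 47.60456982 61.68092336 76.72465164 88.62686767]
[0.60654987 0.01238348] [ 0.03216541 -0.07071292  0.04052249] [31.67738805 47.81963678 61.92169192 76.97792392 88.87735241]
30 [447.3 572.9]
58 [545.9 421. ]
60 [554.5 411.7]
62 [563.2 402.6]
64 [572.1 393.8]
66 [581.  385.3]
70 [599.2 369.3]
86 [673.6 319.6]
87 [678.2 317.3]
88 [682.8 315.1]
89 [687.4 313.1]
90 [692.  311.1]
91 [696.6 309.2]
```

{"method": "arm_command", "body": {"moves": [{"x": 0.13,"y": 0,"z": 0,"rx": 0,"ry": 0,"rz": 0,"gripper": -1},{"x": 0.13,"y": 0,"z": 0,"rx": 0,"ry": 0,"rz": 0,"gripper": -1},{"x": 0.13,"y": 0,"z": 0,"rx": 0,"ry": 0,"rz": 0,"gripper": -1},{"x": 0.13,"y": 0,"z": 0,"rx": 0,"ry": 0,"rz": 0,"gripper": -1},{"x": 0.13,"y": 0,"z": 0,"rx": 0,"ry": 0,"rz": 0,"gripper": -1}]}}

```text
clock: 13.4
position: [0.6052, -0.1966, 0.1374]
tool_rot: [-1.571, -0.0, 0.032]
force: [-3.3, -3.7, 4.5]
grip_width: 0.0187
```

```bash
python3 snap.py side 220 140 130 98 6 s12; python3 snap.py top 90 125 130 100 6 t12; python3 go.py .6055 -.199 .137 .03; python3 - <<'E'
from h import *
from scipy.optimize import least_squares
P=np.array([(.5007,.0777),(.5229,.1047),(.5477,.1227),(.5784,.1341),bot.observe()['position'][[0,2]]])
c=[.6072,.0125];print(np.degrees(np.arctan2(P[:,1]-c[1],c[0]-P[:,0])))
for nm,n in(('s12','side'),('t12','top')):
    z=np.load(nm+'.npz');W=world(n,z['d']);h=cv2.cvtColor(z['p'],cv2.COLOR_RGB2HSV)
    m=(h[...,0]>65)&(h[...,0]<88)&(h[...,1]>90)&(abs(W[...,0]-.55)<.04)&(abs(W[...,1]+.04)<.03)
    print(nm,np.median(W[m][:,2]))
E
```

```text
clk 13.50 pos [ 0.6052 -0.1966  0.1374] rot [-1.5713 -0.0005  0.0317] F [-3.2128 -2.2134  4.5957] w 0.0184
shift cm x 0.02 y 0.04 z -0.24 turn [0.0005 0.0017 0.0005] rows 0.1 0.0
[31.47524214 47.56280313 61.63417415 76.67546874 89.09108293]
s12 0.07154566482084479
t12 0.06960892142036967
```

View pics/s12.png

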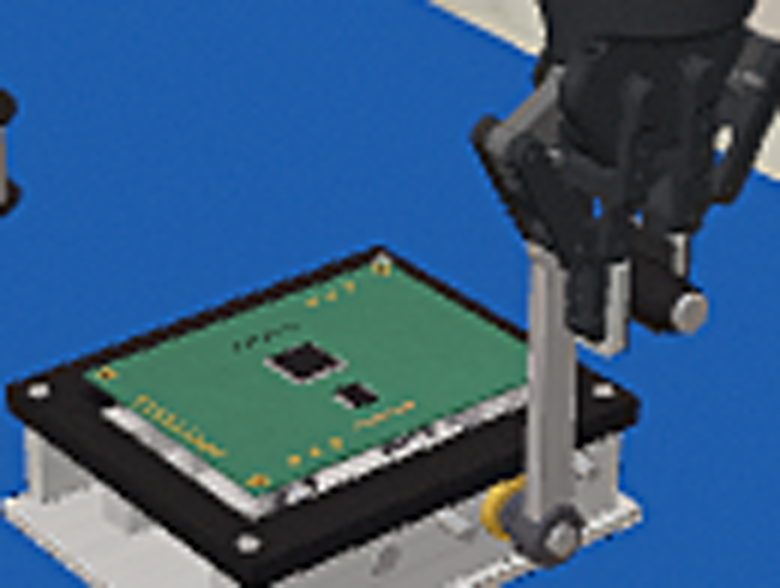

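View pics/t12.png

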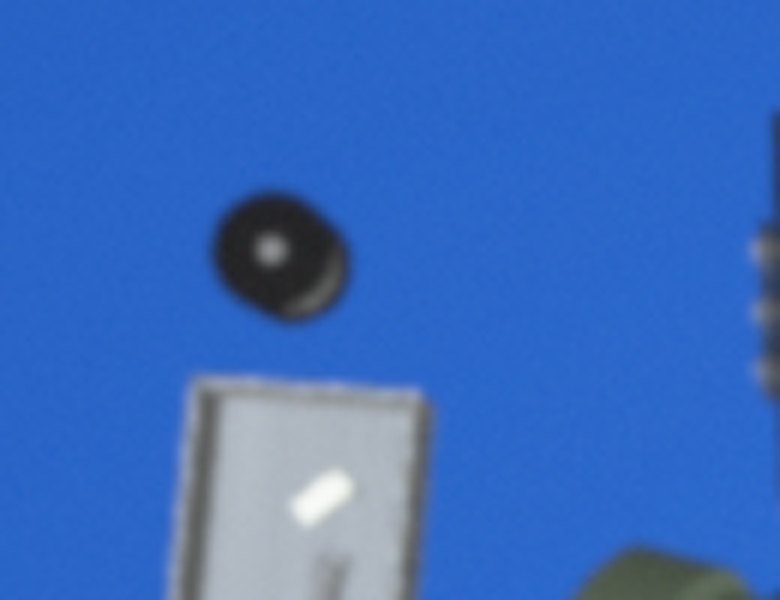

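```bash
python3 -c "
from h import *
print(bot.job_done())"
```

```text
the job is handed in; nothing more can be done
None
```

The relay and the terminal block are in the scrap bin, and the gripper is holding the ejector lever at its highest lift. I handed the job in at about 13.5 s. The lever stayed down until both parts were off the board.

- **Parts:** the top camera showed both lying on the bin floor. The bin and spool looked the same as before. I did not look at the meter and screwdriver again after the start, but the arm never went near them.
- **Lever angle:** the two estimates differ by about 1°. The arc followed by the gripper gives about 89.1°, and the side picture gives about 90°, where straight up is 90°. The lever is within about 1° of the peak. I can't rule out a few tenths of a degree past it.
- **Board height:** the cameras show it raised about 9.5 mm, against 10 mm expected. The depth reading is not precise enough to check the angle more closely than this.
- **Forces:** the lever pushes back along its swing with about 3.2 N, which matches its spring. The highest wrist force I saw was about 16 N, during the swing.

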